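# Hang the humidity logger on the gated hook in the dry cabinet

### The arm

A 6-joint arm with a two-finger parallel gripper is mounted at the origin on a cart in front of the work surface, level with it; the furniture and walls round the work are solid. World frame = base frame: x ahead of the robot, y to its left, z up, the work surface at z = 0. Lengths are in mm, angles in rad, forces in N, time in s.
With the tool pointing down it reaches from about 300 to 850 mm from the base axis. Payload 4.2 kg.
Tool frame: the origin (TCP) lies midway between the tips of the shut fingers; the grasp point (between the pads) lies 19 mm behind it; z points along the fingers, x is the direction in which the jaws open and shut, and the axes are right-handed (so a half turn about z gives the same grasp; the last joint's range is limited). The gripper opens to 91 mm and grips with 3 to 60 N. Pads are 32 mm wide; open, the fingers measure 118 mm over their backs; the gripper's body (76 mm by 178 mm) begins 60 mm behind the grasp point.
Start: joints at [-1.147, 0.32, 1.565, -0, 1.257, -0.02], TCP at [246.896, -519.313, 213.976] pointing down, gripper open.
Joint ranges: [-3.11, 3.11], [-0.84, 2.01], [0.21, 2.61], [-1.34, 4.49], [0.05, 2.63], [-2.56, 2.56]. Speed limits (rad/s): [2.57, 2.57, 3.14, 3.14, 3.14, 3.14].

### API

Orientations are given as a rotation vector (axis times angle).
In Python, from station import status, optics, manip gives the robot as it stands. The module is installed in compiled form; this text tells all that it offers.
- The arm moves only by the shell command python3 -m jog 'ROWS' [FORCE]. ROWS is JSON, a list of rows, each a list of 3 entries, a list of its own where there are three numbers: the shift along the world's x, y, z in cm, then the turn about the world's z in rad, then the opening in per cent of the stroke, from 0 (shut) to 100 (fully open). A call has 1 to 5 rows; each row shifts and turns the commanded pose from where the row before left it; what a row does not reach is not made up. A row lasts 1/8 s, in which the tool goes at most 62.5 mm and 10.7 degrees, less where a joint would pass 70% of its speed; a pose out of reach is approached as far as the arm can. A call with a gripper value outside its range is refused whole. The fingers move at their own pace and stop on an object; FORCE is the grip in N (left out, the last holds). Time passes only in rows, so rows that do not move let the fingers close. It gives the time, the measured TCP pose, the force and the opening at its end, in the units of the state.
- status.get_obs(): the state, without advancing time (a new reading comes with each control period).
- optics.camera(name): name is "scene" or "side" or "wrist"; returns the picture (384x512x3 uint8, red, green, blue); there is no depth.
- optics.get_calibration(name): a dict with "intrinsics" (3x3 intrinsics, pixels), "extrinsics" (4x4, takes a point from world to camera coordinates). Camera axes: x right, y down, z forward; pixel columns grow to the right and rows downward; lengths in mm; the calibration is good to about 2 mm. The wrist camera is an equidistant fisheye: a pixel r from the principal point sees the ray r / f radians off the axis. A picture is of the moment at which its call begins: read the wrist's pose just before it. get_calibration takes no time and is no camera call; for the wrist camera it gives the pose at the moment of the call.
- manip.sign_off(): hands the job in, once; it reports no verdict.
The state is a dict: "t": time; "joints": joint angles; "qvel": joint speeds; "joint_torque": joint torques, N m; "ee_pos": TCP position; "orientation": TCP orientation; "force": force on the tool from outside, world axes, zero at the start; "moment": the same for the moment, N m; "opening": finger opening in mm.
Only numpy, scipy, OpenCV 4.12 (cv2) and the standard library are available. Lean on these libraries where they do the work, as an engineer would, in place of code of your own. Each camera call takes 0.05 s, during which the arm holds its last target.

### The job

Lift the white humidity logger out of its grey dock and hang it inside the clear dry cabinet: lower it through the open top without bumping the opening's frame, with the cross pin of its rear bracket coming down between the hook's nose and the rail. Nobody measured how high the hook is clamped, so feel for it: press the pin down past the hook's sprung wire gate until it bottoms in the hook and the gate has snapped shut above it, never pressing harder than 14 N, then let go. Finally slide the hatch fully shut, and leave the things standing around where they are.

Things in the scene. Friction and masses are not known exactly. Their poses are not given: they have to be found in the camera images.
- logger: white humidity logger, loose, 120 g: flat body 16 (x) x 40 (y) x 80 (z) mm, screen on its -x face, steel bracket behind (+x): two upright cheeks 3 mm thick at y = +-14.5 mm, z 18 to 64 mm, reaching back to x = +40.5 mm, joined by a round cross pin. Origin: centre of the body's underside, z up. Its lowest 15.5 mm stand in the dock's slot at the start
- logger_pin (a point): middle of the cross pin: 5 mm thick, along the logger's y, 26 mm free between the cheeks; logger x = +25 mm (the body's rear face is at +8), 56 mm above the underside
- logger_grip (a point): middle of the body, 73 mm above the logger's underside, 7 mm below its top: where to grip it, across its 40 mm width (y), so that a gripper stays above the cabinet. In the opening there are 43 mm beside the body on each side (y): open only part way when letting go
- dock: grey readout dock, fixed, 60 (x) x 76 (y) x 26 (z) mm; its slot, with 1.5 mm play, is 15.5 mm deep: lift the logger straight up out of it. Origin: centre of the underside; axes parallel to the logger's at the start
- cabinet: clear dry cabinet, fixed, 167 (x) x 168 (y) x 125 (z) mm. Origin: centre of its underside, z up; +x points to its white back wall. In its front half a spare objective's case and a blue desiccant cassette belong to it. Touching frame (top plate, walls, base) with more than 3 N counts as bumping. Aluminium tracks stand 6.5 mm above the top plate at y = +-66 to 77 mm
- opening (a point): centre of the rectangular opening in the cabinet's top plate, at the plate's upper face (125 mm above the desk; plate 6 mm thick). Axes as the cabinet's; the opening measures 76 mm along x and 126 mm along y
- rail: upright aluminium rail 42 mm wide on the cabinet's back wall, carrying the hook. Origin: on the rail's front face (looks to -x), on its centre line, at desk height; axes as the cabinet's; the rail ends 112 mm up. Hook: base plate 16 mm wide, 6 mm thick on the rail; from it a 6 mm bar runs out to -x and turns up into a nose 24 to 30 mm in front of the rail face. Rigid; over 14 N from the logger is too much
- pin_lane (a point): point 19.5 mm in front of the rail face, on the centre line, 125 mm above the desk: straight below it lies the gap between rail and nose where the pin must come down, logger axes parallel to the cabinet's (cheeks then clear the rail by 4 mm, the pin clears the nose by 2 mm). Clamp height unknown: fully home, the pin's centre is 77 to 99 mm above the desk
- hatch (a joint): clear sliding hatch on the cabinet's top, m: 0 = fully shut over the opening, about 0.075 = open, drawn toward the cabinet's front (-x). Friction about 1.5 N.
- hatch_grip (a point): middle of the hatch's black grip, a ridge 26 (x) x 14 (y) mm; its top is 9 mm above this point, the hatch's upper face 11.5 mm below it. Axes as the cabinet's; closing moves it along the cabinet's +x
- rail_top (a point): top end of the rail, on its front face and centre line, 112 mm up. The hook's wire gate, shut, lies level from base plate to nose, 16 mm above the home pin's centre; it meets the pin 20 mm above home. Hinged at the rail side it swings down under 2 to 7 N; the pin slips past its end 1 to 4 mm before home, the force falls, the gate springs shut above it, then the pin bottoms. The logger's weight does not open it
- grey_case: grey objective case with black foot, 39 mm across, 76 mm tall, loose; origin at the centre of its underside. To be left alone
- coverslips: white coverslip box 29 x 29 x 17 mm, loose; origin under its centre. To be left alone
- petri: petri dish, 58 mm across, 16 mm tall, loose; origin under its centre. To be left alone
- mouse: black computer mouse 104 x 68 x 44 mm on the mouse pad; origin under its centre. To be left alone
Things that resemble listed ones, but are neither listed nor needed, are in the scene too. What is shaped like the logger but yellow is not meant.

How it is judged (in metres and radians):
On the way, in this order (a step that is already met when the one before it is completed fails the run):
1. the logger is lifted clear of its dock (z of logger in the frame of dock above 0.03 m and contact force between logger and dock below 0.05 N), for 0.1 s.
2. the logger hangs on the hook, its pin below the gate, let go (z of logger_pin in the frame of rail between 0.074 and 0.1003 m and x of logger_pin in the frame of rail between -0.0255 and -0.008 m and y of logger_pin in the frame of rail between -0.009 and 0.009 m and angle between logger's own z axis and vertical below 0.3 rad and contact force between logger and rail above 0.3 N and contact force between logger and the fingers below 0.05 N and contact force between logger and gate_c0 below 0.05 N and contact force between logger and gate_c1 below 0.05 N and contact force between logger and gate_c2 below 0.05 N), for 0.2 s.
At the end, for the whole second after the job is handed in: The logger hangs still on the hook, pin home below the shut gate (74 to 100 mm above the desk, 8 to 25 mm before the rail, within 9 mm of its centre line), tilted under 0.3 rad, touching no gate wire, cabinet, hatch or finger; the hatch is shut to within 4 mm (all of step 2 and value of joint hatch below 0.004 m and linear speed of logger below 0.02 m/s and contact force between logger and cabinet below 0.05 N and contact force between logger and track below 0.05 N).
It fails at once if the logger bumps the cabinet's frame (more than 3 N) (contact force between logger and cabinet above 3 N).
It fails at once if the gripper or arm bumps the cabinet's frame (more than 3 N) (contact force between any of the fingers, the arm and cabinet above 3 N).
It fails at once if the logger is pressed on the hook or rail with more than 14 N (contact force between logger and rail above 14 N).
It fails at once if a thing standing around is shifted by more than 15 mm (distance of any of grey_case, coverslips, petri, mouse from where it was at the start of the episode above 0.015 m).
It also fails if it takes over 58 s, if anything falls off the work surface, if the arm or the gripper's body presses on something with over 40 N, if the wrist force passes 120 N, or if a joint passes its speed limit or range.

## Working session

There is one attempt and no reset: what is moved stays moved. The work goes in short steps, Python scripts to look and compute and a shell command to move; the robot and the scene stay as the last step left them, time stands still between calls to the robot, and variables do not carry over. Pictures are saved under pics/ and viewed, and the job is handed in when it is done.

```bash
mkdir -p pics; python3 - <<'E'
from station import status, optics
import cv2
s=status.get_obs()
for k,v in s.items(): print(k,v)
for n in ["scene","side","wrist"]:
    c=optics.get_calibration(n); print(n,c)
    im=optics.camera(n); cv2.imwrite(f"pics/{n}0.png",im[:,:,::-1])
E
```

```text
t 0.0
joints [-1.14700593e+00  3.20275921e-01  1.56571139e+00 -1.82784640e-07
  1.25739704e+00 -1.99974415e-02]
qvel [ 0.00097279  0.00184749  0.00012184  0.00057508 -0.001254    0.00203377]
joint_torque [ 9.82741149e-04 -4.12457657e+01 -2.31975478e+01  7.29776337e-02
  4.57257824e-02 -1.14781596e-04]
ee_pos [ 246.66987778 -518.82087594  213.11690841]
orientation [-2.65503124e+00  1.67756001e+00  2.34812488e-03]
force [-0.04822651 -0.19138705  0.86218745]
moment [ 0.02097024 -0.05780079  0.00244639]
opening 91.20134652925225
scene {'intrinsics': array([[388.16425901,   0.        , 254.84682784],
       [  0.        , 388.16425901, 190.85331117],
       [  0.        ,   0.        ,   1.        ]]), 'extrinsics': array([[ 9.20614681e-01, -3.90463243e-01,  2.65814988e-03,
        -4.27877701e+02],
       [-2.95815425e-01, -7.01870005e-01, -6.47975100e-01,
         3.09669426e+02],
       [ 2.54876134e-01,  5.95749068e-01, -7.61656881e-01,
         7.81686673e+02],
       [ 0.00000000e+00,  0.00000000e+00,  0.00000000e+00,
         1.00000000e+00]])}
side {'intrinsics': array([[371.91542
[... 325 characters left out ...]
    [-5.63901735e-01,  3.71333998e-01, -7.37648897e-01,
         1.33303947e+03],
       [ 0.00000000e+00,  0.00000000e+00,  0.00000000e+00,
         1.00000000e+00]])}
wrist {'intrinsics': array([[297.31863964,   0.        , 252.20502651],
       [  0.        , 297.31863964, 191.1695245 ],
       [  0.        ,   0.        ,   1.        ]]), 'extrinsics': array([[ 4.29901978e-01, -9.02874757e-01, -1.20886057e-03,
        -5.74300251e+02],
       [-8.76597519e-01, -4.17710050e-01,  2.38945818e-01,
        -2.67447557e+01],
       [-2.16243100e-01, -1.01663596e-01, -9.71032149e-01,
         3.89781685e+02],
       [ 0.00000000e+00,  0.00000000e+00,  0.00000000e+00,
         1.00000000e+00]])}
```

View pics/scene0.png

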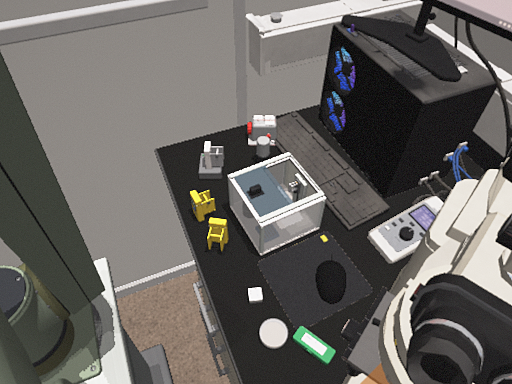

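View pics/side0.png

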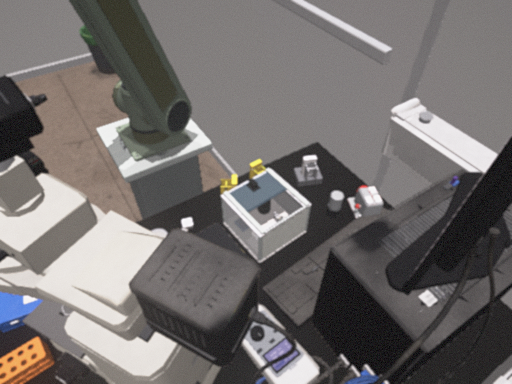

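View pics/wrist0.png

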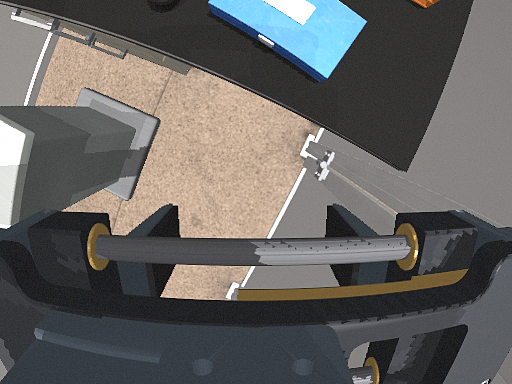

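The scene view shows the white logger in its dock at about (211,160) and the cabinet at about (277,200). The yellow decoys are at (203,204) and (217,233). The side view shows the logger at (310,167) and the cabinet at (266,215). Next I'll zoom in and build helpers.

```bash
cat > h.py <<'E'
import numpy as np, cv2
from station import status, optics
def cal(n):
    c=optics.get_calibration(n); return c["intrinsics"],c["extrinsics"]
def ray(n,u,v,c=None):
    K,E=c or cal(n); x=(u-K[0,2])/K[0,0]; y=(v-K[1,2])/K[1,1]
    if n=="wrist":
        r=np.hypot(x,y); d=np.array([x/r*np.sin(r),y/r*np.sin(r),np.cos(r)]) if r>1e-9 else np.array([0,0,1.])
    else: d=np.array([x,y,1.])
    R=E[:3,:3]; C=-R.T@E[:3,3]; d=R.T@d; return C,d/np.linalg.norm(d)
def onz(n,u,v,z,c=None):
    C,d=ray(n,u,v,c); return C+d*(z-C[2])/d[2]
def tri(rs):
    A=np.zeros((3,3));b=np.zeros(3)
    for C,d in rs:
        P=np.eye(3)-np.outer(d,d);A+=P;b+=P@C
    p=np.linalg.solve(A,b); return p,[np.linalg.norm((np.eye(3)-np.outer(d,d))@(p-C)) for C,d in rs]
def proj(n,p,c=None):
    K,E=c or cal(n); q=E[:3,:3]@np.asarray(p,float)+E[:3,3]
    if n=="wrist":
        r=np.hypot(q[0],q[1]); th=np.arctan2(r,q[2]); x,y=q[:2]/max(r,1e-9)*th
    else: x,y=q[0]/q[2],q[1]/q[2]
    return np.array([K[0,0]*x+K[0,2],K[1,1]*y+K[1,2]])
def crop(src,x0,y0,x1,y1,k,out):
    im=cv2.imread(src)[y0:y1,x0:x1]; cv2.imwrite(out,cv2.resize(im,None,fx=k,fy=k,interpolation=cv2.INTER_CUBIC))
E
python3 - <<'E'
from h import *
crop("pics/scene0.png",180,110,340,260,5,"pics/sc_c.png")
crop("pics/side0.png",180,140,340,270,5,"pics/si_c.png")
for n in("scene","side"):
    K,E=cal(n);print(n,-E[:3,:3].T@E[:3,3])
for n,u,v,z in [("scene",211,172,13),("scene",277,160,125),("scene",255,295,17),("scene",273,333,16),("scene",263,147,40),("side",310,180,13),("side",336,200,40)]: print(n,u,v,z,onz(n,u,v,z).round(0))
E
```

```text
scene [ 286.2822086  -415.41193997  797.17247318]
side [1078.58317813 -260.89852515  851.27769334]
scene 211 172 13 [464. 308.  13.]
scene 277 160 125 [600. 180. 125.]
scene 255 295 17 [433. -76.  17.]
scene 273 333 16 [ 435. -165.   16.]
scene 263 147 40 [625. 318.  40.]
side 310 180 13 [491. 327.  13.]
side 336 200 40 [614. 322.  40.]
```

View pics/sc_c.png

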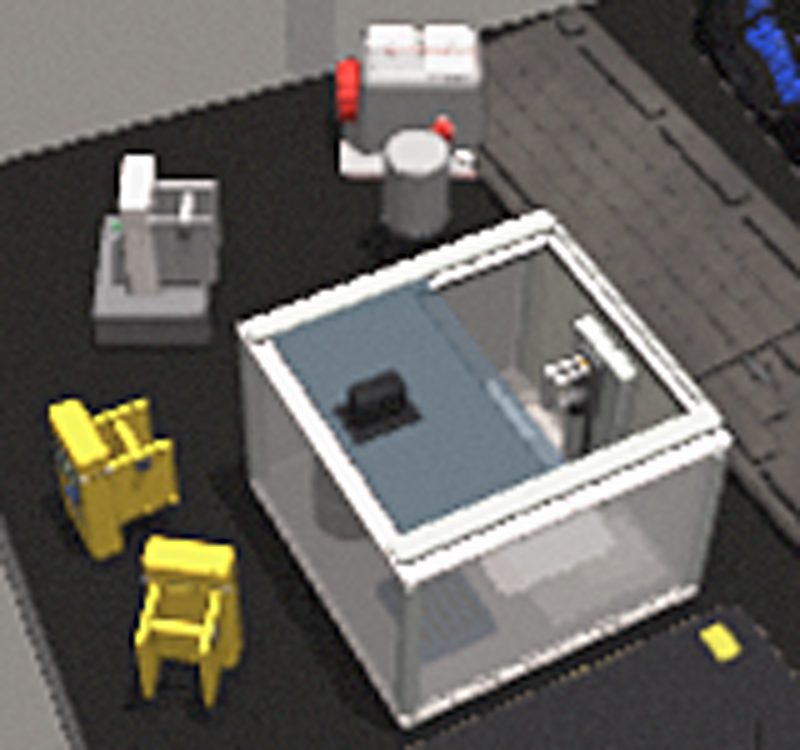

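View pics/si_c.png

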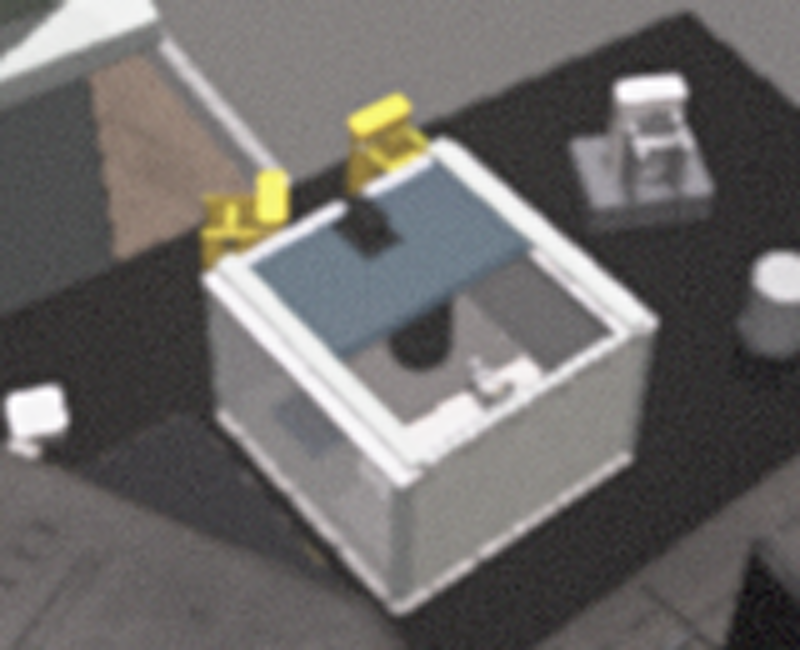

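```bash
python3 - <<'E'
from h import *
def sc(x,y,z): return onz("scene",180+x/5-.4,110+y/5-.4,z)
def si(x,y,z): return onz("side",180+x/5-.4,140+y/5-.4,z)
print("scene top corners z131", [sc(*p,131).round(0)[:2] for p in [(245,330),(405,570),(725,435),(545,218)]])
print("side  top corners", [si(*p,131).round(0)[:2] for p in [(440,145),(210,280),(405,480),(655,322)]])
print("dock scene z26",[sc(*p,26).round(0)[:2] for p in [(95,312),(210,318),(108,215)]])
print("dock side z26",[si(*p,26).round(0)[:2] for p in [(572,145),(592,215),(712,205)]])
K,E=cal("wrist"); C=-E[:3,:3].T@E[:3,3]; s=status.get_obs(); print(C, s["ee_pos"], C-s["ee_pos"], E[:3,:3])
E
```

```text
scene top corners z131 [array([471., 172.]), array([485.,  18.]), array([646.,  30.]), array([633., 185.])]
side  top corners [array([476., 173.]), array([495.,  16.]), array([655.,  32.]), array([641., 193.])]
dock scene z26 [array([430., 309.]), array([486., 281.]), array([459., 379.])]
dock side z26 [array([433., 307.]), array([489., 280.]), array([522., 348.])]
[ 307.75003986 -490.09610782  384.29837859] [ 246.72185492 -518.94973461  213.31519618] [ 61.02818494  28.85362679 170.98318241] [[ 4.29901369e-01 -9.02875347e-01 -9.59054595e-04]
 [-8.76622891e-01 -4.17655158e-01  2.38948689e-01]
 [-2.16141435e-01 -1.01883639e-01 -9.71031722e-01]]
```

```bash
python3 - <<'E'
from h import *
print(tri([ray("scene",455,330),ray("side",195,290)]))
print(tri([ray("scene",445,205),ray("side",110,262)]))
for z in (0,100,200,300): print(z,onz("scene",395,330,z).round(0),onz("scene",440,230,z).round(0),onz("side",140,250,z).round(0),onz("side",195,350,z).round(0))
for p in [(247,-519,213),(330,-250,280),(432,0,300),(538,299,300)]: print(p,proj("scene",p),proj("side",p))
E
```

```text
(array([ 706.7776443 , -241.59850381,  138.03733039]), [np.float64(78.17508577056289), np.float64(78.17508577056292)])
(array([ 684.50397283, -243.19178739,  354.10348381]), [np.float64(40.8304004136582), np.float64(40.83040041365833)])
0 [ 673. -252.    0.] [927. -88.   0.] [ 442. -216.    0.] [ 758. -209.    0.]
100 [ 624. -273.  100.] [ 847. -129.  100.] [ 516. -221.  100.] [ 796. -215.  100.]
200 [ 576. -293.  200.] [ 767. -170.  200.] [ 591. -226.  200.] [ 834. -221.  200.]
300 [ 527. -314.  300.] [ 686. -211.  300.] [ 666. -232.  300.] [ 871. -227.  300.]
(247, -519, 213) [257.68694684 672.24875708] [-40.2660879  197.70264123]
(330, -250, 280) [235.02621782 349.7008375 ] [ 80.09294191 153.60906835]
(432, 0, 300) [237.6565954  183.52925399] [197.97584077 133.3503645 ]
(538, 299, 300) [233.15194865  77.44414045] [326.06014565 115.18151019]
```

```bash
python3 -m jog '[[[0,4,2],0.15,100],[[0,5.5,2],0.15,100],[[0,5.5,2],0.15,100],[[0.5,5.5,1],0.15,100],[[1,5.5,1],0.15,100]]'
```

```text
t: 0.78
ee_pos: [261.6, -257.5, 294.3]
orientation: [-3.087, 0.583, -0.001]
force: [0.5, -0.1, -0.2]
opening: 90.8
```

```bash
python3 -m jog '[[[1,5.5,0.5],0.15,100],[[1.5,5.5,0],0.15,100],[[2,5.5,0],0.15,100],[[2.5,5.5,0],0.15,100],[[3,5.5,0],0.15,100]]' && python3 -m jog '[[[3.5,5.5,0],0.15,100],[[3.5,5.5,0],0.15,100],[[3.5,5.5,0],0.15,100],[[3.5,5.5,0],0.15,100],[[3,5.5,0],0.15,100]]'
```

```text
t: 1.4
ee_pos: [362.0, 17.4, 299.2]
orientation: [3.085, 0.59, 0.002]
force: [1.9, -0.4, -0.4]
opening: 91.3
t: 2.02
ee_pos: [526.8, 283.1, 298.5]
orientation: [2.655, 1.679, -0.001]
force: [0.7, 0.0, 0.1]
opening: 91.1
```

```bash
python3 - <<'E'
from h import *
import pickle
c=cal("wrist"); s=status.get_obs(); im=optics.camera("wrist")[:,:,::-1]
pickle.dump(c,open("pics/w1.pkl","wb")); cv2.imwrite("pics/w1.png",im); cv2.imwrite("pics/w1b.png",cv2.resize(im,(800,600),interpolation=cv2.INTER_CUBIC))
print(s["ee_pos"],s["orientation"],-c[1][:3,:3].T@c[1][:3,3])
E
```

```text
[526.80572112 283.13536677 298.54281242] [ 2.65468718e+00  1.67934403e+00 -6.11616641e-04] [466.78633217 312.22623378 469.48126251]
```

View pics/w1b.png

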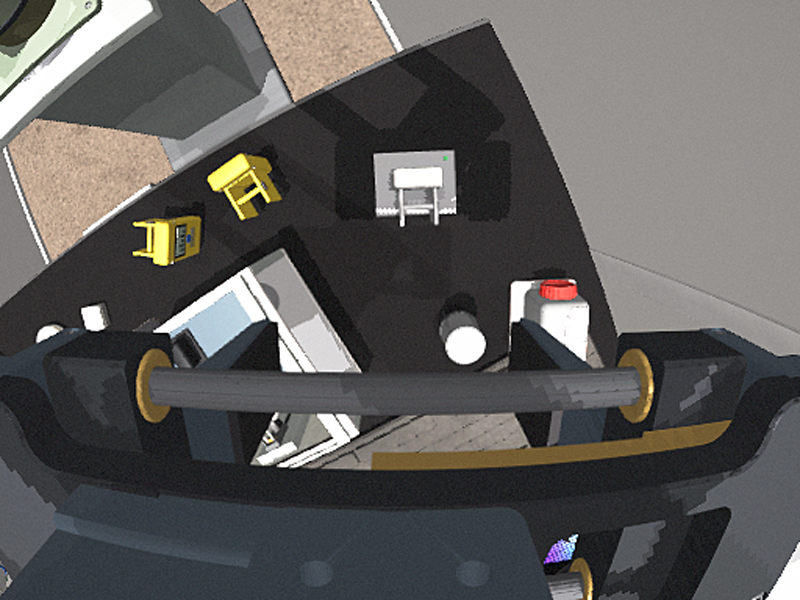

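The wrist view shows the dock at about (415,183) in the enlarged picture and the logger's top bar at (418,177) with its bracket below. The grey case is at (465,345). I'll measure the edges from a zoomed crop.

```bash
python3 - <<'E'
from h import *
crop("pics/w1.png",225,85,305,150,10,"pics/w1c.png")
E
```

```text
(no output)
```

View pics/w1c.png

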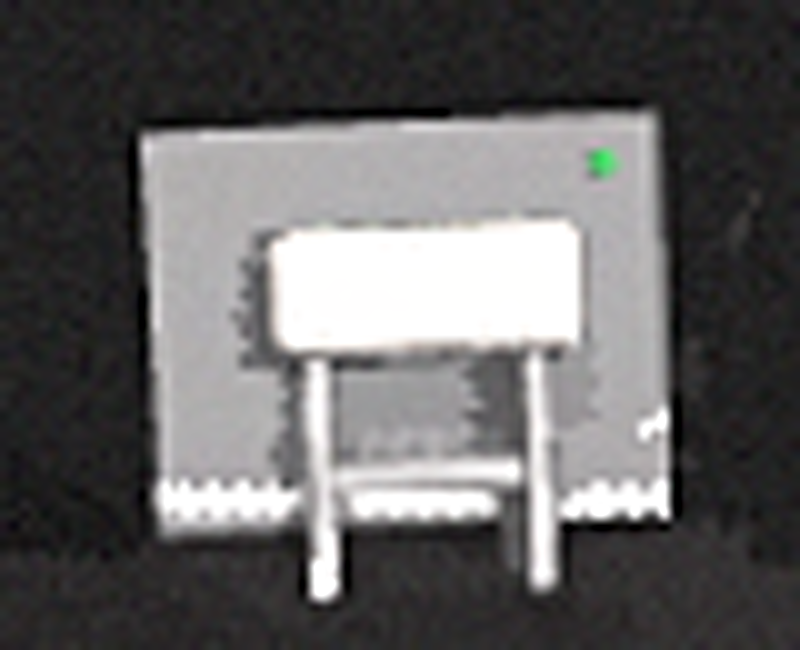

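```bash
python3 - <<'E'
from h import *
import pickle
c=pickle.load(open("pics/w1.pkl","rb"))
def w(x,y,z): return onz("wrist",225+(x+.5)/10-.5,85+(y+.5)/10-.5,z,c)[:2]
def show(name,ps,z):
    P=np.array([w(*p,z) for p in ps]); # order: front-left, front-right, back-right, back-left
    print(name,P.round(1).tolist(),"centre",P.mean(0).round(1))
    yv=(P[1]+P[2]-P[0]-P[3])/2; xv=(P[2]+P[3]-P[0]-P[1])/2
    print(" len x",np.hypot(*xv).round(1),"yaw",np.degrees(np.arctan2(xv[1],xv[0])).round(2)," len y",np.hypot(*yv).round(1),"yaw",(np.degrees(np.arctan2(yv[1],yv[0]))-90).round(2))
show("logger",[(270,232),(582,222),(580,345),(275,354)],90.5)
show("dock",[(142,130),(655,108),(672,520),(158,535)],26)
# side check: logger top
def si(x,y,z): return onz("side",180+x/5-.4,140+y/5-.4,z)
print([si(*p,90.5)[:2].round(1) for p in [(613,92),(612,82),(680,75),(688,97)]])
# jaw dir
from scipy.spatial.transform import Rotation as R
s=status.get_obs(); M=R.from_rotvec(s["orientation"]).as_matrix(); print("jaw",np.degrees(np.arctan2(M[1,0],M[0,0])),M[:,2])
E
```

```text
logger [[453.0, 317.5], [468.4, 353.9], [482.6, 347.0], [467.4, 311.4]] centre [467.9 332.5]
 len x 15.7 yaw -24.45  len y 39.0 yaw -23.05
dock [[428.8, 308.0], [457.6, 378.1], [514.8, 354.5], [484.4, 284.0]] centre [471.4 331.2]
 len x 61.3 yaw -22.85  len y 76.3 yaw -22.83
[array([459.8, 310.9]), array([452.4, 315.9]), array([469.7, 354.8]), array([487.6, 346.3])]
jaw 65.00804176740401 [ 0.00106568  0.00555377 -0.99998401]
```

```bash
python3 -m jog '[[[-3,2.5,-5],0.035,100],[[-2.5,2,-5],0,100],[[0,0,0],0,100],[[0,0,0],0,100]]'
```

```text
t: 2.58
ee_pos: [472.5, 326.1, 200.8]
orientation: [2.629, 1.719, 0.004]
force: [0.3, -0.5, -0.2]
opening: 91.6
```

```bash
cat > look.py <<'E'
import sys,pickle
from h import *
from scipy.spatial.transform import Rotation as R
def look(name,n="wrist"):
    c=cal(n); s=status.get_obs(); im=optics.camera(n)[:,:,::-1]
    pickle.dump(c,open(f"pics/{name}.pkl","wb")); cv2.imwrite(f"pics/{name}.png",im); cv2.imwrite(f"pics/{name}_b.png",cv2.resize(im,(800,600),interpolation=cv2.INTER_CUBIC))
    s=status.get_obs()
    M=R.from_rotvec(s["orientation"]).as_matrix(); print("t",s["t"],"ee",s["ee_pos"].round(2),"jaw",np.degrees(np.arctan2(M[1,0],M[0,0])).round(2),"zax",M[:,2].round(4),"F",np.round(s["force"],2),"open",round(s["opening"],2))
    return c,im
if __name__=="__main__": look(sys.argv[1],sys.argv[2] if len(sys.argv)>2 else "wrist")
E
python3 look.py w2
```

```text
t 2.625 ee [473.07 326.18 201.54] jaw 66.31 zax [ 0.0035  0.0019 -1.    ] F [ 0.7  -0.03 -0.99] open 90.97
```

View pics/w2_b.png

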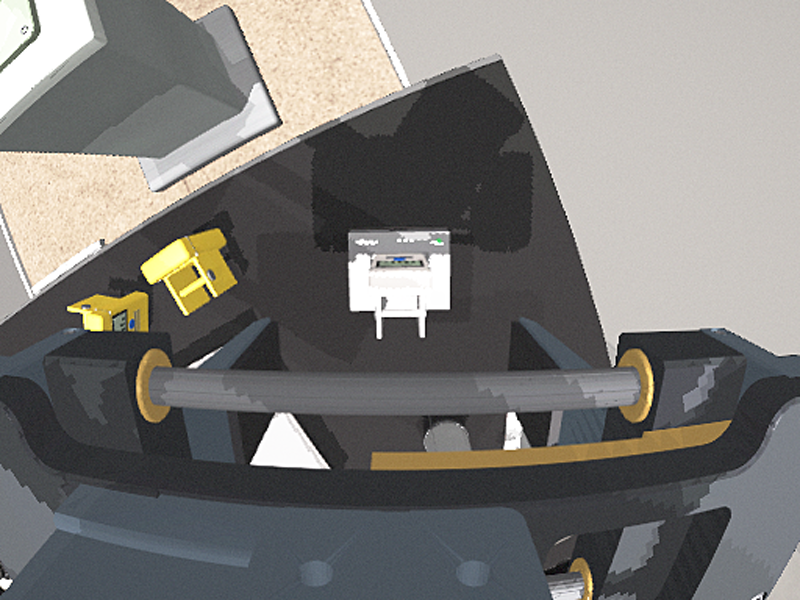

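```bash
python3 - <<'E'
from h import *
crop("pics/w2.png",215,140,295,220,9,"pics/w2c.png")
E
```

```text
(no output)
```

View pics/w2c.png

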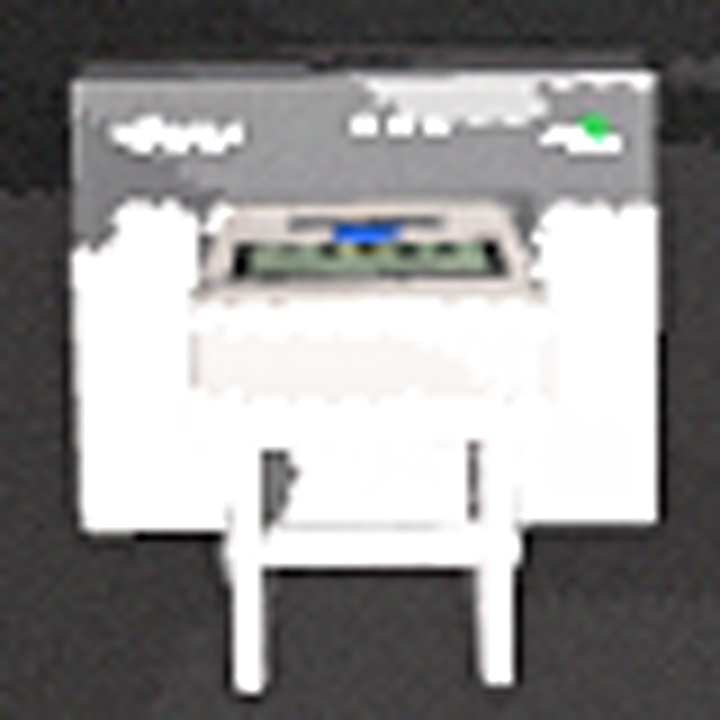

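```bash
python3 - <<'E'
from h import *
import pickle
c=pickle.load(open("pics/w2.pkl","rb"))
def w(x,y,z): return onz("wrist",215+(x+.5)/9-.5,140+(y+.5)/9-.5,z,c)[:2]
a,b=w(190,300,90.5),w(553,297,90.5); print(a,b,np.hypot(*(b-a)),np.degrees(np.arctan2(*(b-a)[::-1]))-90)
yv=(b-a)/np.hypot(*(b-a)); xv=np.array([yv[1],-yv[0]]); print("centre",(a+b)/2+8*xv)
a,b=w(250,690,74.5),w(500,683,74.5); print(a,b,np.hypot(*(b-a)),np.degrees(np.arctan2(*(b-a)[::-1]))-90); print("centre",(a+b)/2-40.5*xv)
print("case top", onz("wrist",446/1.5625,430/1.5625,76,c))
E
```

```text
[452.33559646 318.29195141] [467.58192435 353.98914355] 38.81674948528197 -23.127405556980392
centre [467.31583025 332.99833117]
[499.72871196 303.58825866] [510.71006525 330.7649698 ] 29.311495157293354 -22.0022641463423
centre [467.97422252 333.08408428]
case top [584.25461999 319.33749968  76.        ]
```

```bash
python3 -m jog '[[[-0.5,0.6,-4],0.014,100],[[0,0,-4],0,100],[[0,0,0],0,100]]'; python3 -c "
from look import *; 
s=status.get_obs();M=R.from_rotvec(s['orientation']).as_matrix();print(s['ee_pos'],np.degrees(np.arctan2(M[1,0],M[0,0])))"
```

```text
t: 3.0
ee_pos: [466.4, 330.9, 118.9]
orientation: [2.618, 1.736, -0.005]
force: [0.2, -0.3, 0.8]
opening: 91.4
[466.44067169 330.85281729 118.86794576] 67.07773057244184
```

```bash
python3 -m jog '[[[0.1,0.2,-2],0,100],[[0,0,-2],0,100],[[0,0,-1.4],0,100],[[0,0,0],0,100]]' 25; python3 look.py w3
```

```text
t: 3.5
ee_pos: [468.1, 334.0, 66.3]
orientation: [-2.618, -1.737, -0.001]
force: [0.2, -0.4, 0.0]
opening: 91.1
t 3.55 ee [468.3  334.24  66.75] jaw 67.13 zax [ 0.0014  0.001  -1.    ] F [ 1.38 -0.07  0.05] open 91.1
```

View pics/w3_b.png

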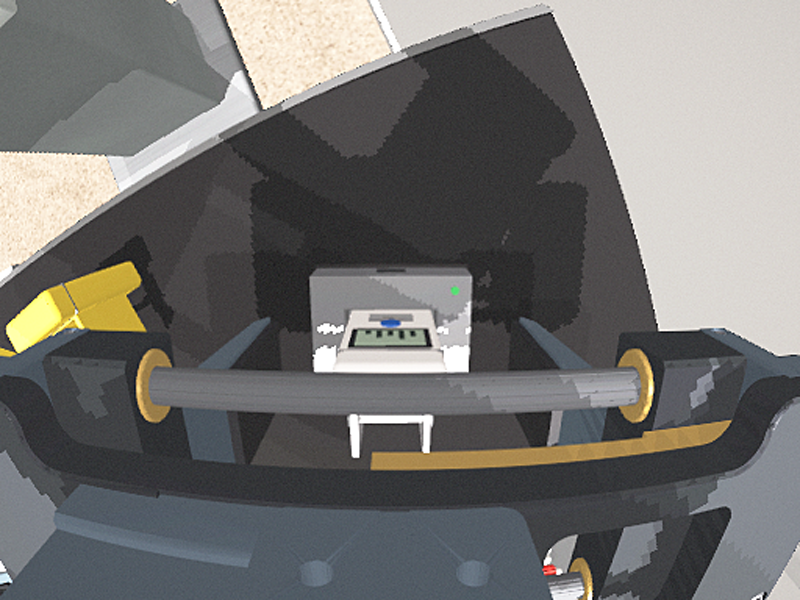

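```bash
python3 -m jog '[[[0,-0.1,-0.2],0,100],[[0,0,0],0,50],[[0,0,0],0,30],[[0,0,0],0,30],[[0,0,0],0,30]]' 30;python3 -m jog '[[[0,0,0],0,30],[[0,0,0],0,30]]' 30; python3 look.py w4
```

```text
t: 4.18
ee_pos: [467.4, 333.0, 63.7]
orientation: [-2.617, -1.737, -0.0]
force: [-0.4, 0.1, 0.5]
opening: 54.1
t: 4.42
ee_pos: [467.4, 332.9, 63.7]
orientation: [-2.617, -1.737, 0.0]
force: [-0.5, 0.7, -0.5]
opening: 39.8
t 4.475 ee [467.39 332.92  63.67] jaw 67.15 zax [-1.e-04 -0.e+00 -1.e+00] F [-0.41  0.5  -0.97] open 39.83
```

Gripped: the opening reads 39.8 mm, matching the 40 mm body. Next I'll lift straight up.

```bash
python3 -m jog '[[[0,0,0],0,30],[[0,0,1],0,30],[[0,0,1],0,30],[[0,0,2],0,30],[[0,0,3],0,30]]' 30;python3 -m jog '[[[0,0,5],0,30],[[0,0,5],0,30],[[0,0,3],0,30],[[0,0,0],0,30]]' 30; python3 look.py w5
```

```text
t: 5.1
ee_pos: [467.0, 332.7, 134.3]
orientation: [-2.617, -1.737, 0.002]
force: [0.3, 0.1, -1.2]
opening: 39.5
t: 5.6
ee_pos: [468.4, 333.7, 266.9]
orientation: [-2.617, -1.737, -0.011]
force: [-0.3, -0.7, -1.7]
opening: 39.5
t 5.65 ee [467.47 333.01 264.43] jaw 67.15 zax [ 0.0016  0.0012 -1.    ] F [-1.33 -0.12 -2.45] open 39.95
```

View pics/w5_b.png

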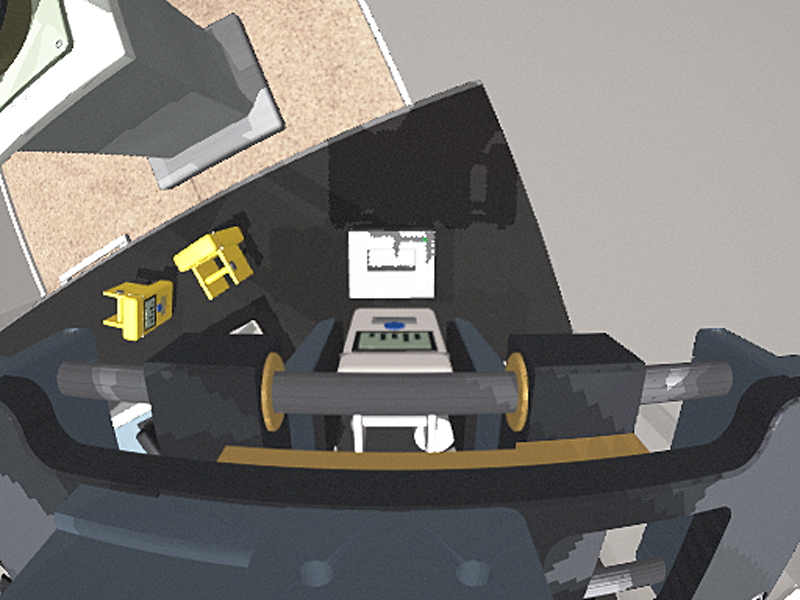

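The logger is out: the empty slot shows at (390,260) and the body is between the fingers with its cheeks at (360–435, 430). Now I'll measure how it sits in the hand.

```bash
python3 - <<'E'
from h import *
crop("pics/w5.png",200,190,300,300,7,"pics/w5c.png")
E
```

```text
(no output)
```

View pics/w5c.png

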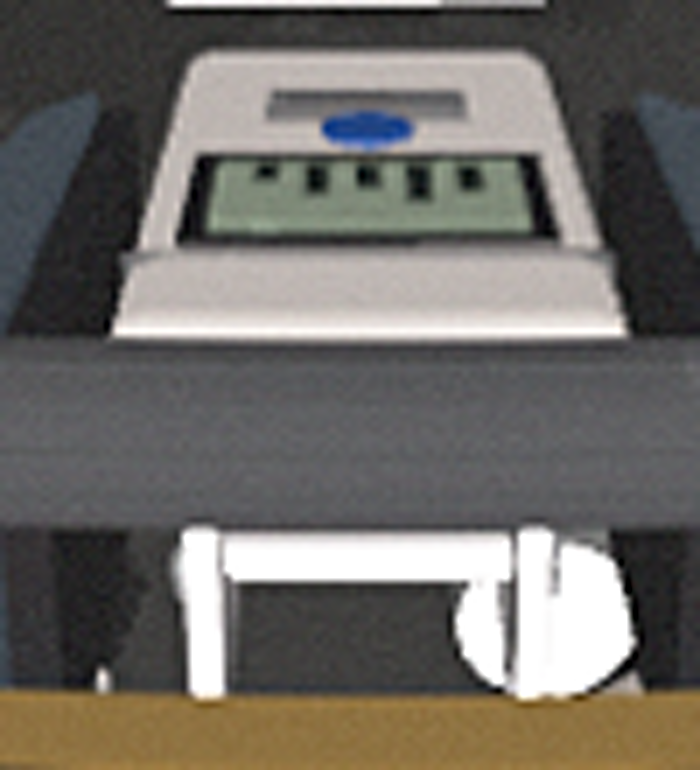

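```bash
python3 - <<'E'
from h import *
import pickle
c=pickle.load(open("pics/w5.pkl","rb"))
T=np.array([467.5,333.0,264.6])
a=np.radians(67.15-90); xv=np.array([np.cos(a),np.sin(a),0]); yv=np.array([-np.sin(a),np.cos(a),0])
def w(x,y,dz):
    p=onz("wrist",200+(x+.5)/7-.5,190+(y+.5)/7-.5,T[2]+dz,c)-T
    return np.round([p@xv,p@yv],2)
print("pin",w(222,557,2.8),w(512,557,2.8),w(367,557,2.8))
print("bottom front",w(185,52,-53.2),w(555,52,-53.2))
print("top front?",w(112,332,26.8),w(628,332,26.8))
for z in (0,1,2,4,6): print("pin z",z,w(367,557,z))
E
```

```text
pin [ 28.05 -12.09] [28.11 14.79] [27.99  1.34]
bottom front [ -5.31 -18.94] [-5.27 22.84]
top front? [ -4.86 -18.25] [-4.78 21.16]
pin z 0 [29.55  1.36]
pin z 1 [28.99  1.35]
pin z 2 [28.43  1.35]
pin z 4 [27.32  1.33]
pin z 6 [26.21  1.32]
```

```bash
python3 - <<'E'
from h import *
print(onz("scene",388,208,0),onz("scene",322,105,0), onz("side",315,325,0),onz("side",330,250,0))
for z in (150,300,400): print(z,onz("scene",398,100,z),onz("scene",335,30,z),onz("scene",460,80,z))
E
```

```text
[849.40500071  19.65009782   0.        ] [905.01411736 466.34041189   0.        ] [858.6500113   51.64852255   0.        ] [718.78988913 217.00704443   0.        ]
150 [991.49774426 239.21484857 150.        ] [1031.95214583  643.48664776  150.        ] [1215.5456089   248.21248381  150.        ]
300 [828.04466996  87.4871062  300.        ] [859.12265258 398.05780963 300.        ] [1000.16328685   94.39929229  300.        ]
400 [719.07595375 -13.66472205 400.        ] [743.90299042 234.43858422 400.        ] [856.57507214  -8.14283539 400.        ]
```

```bash
python3 -m jog '[[[2,-3,0],0.08,30],[[3.5,-5,0],0.1,30],[[4,-5,0],0.1,30],[[4,-5,0],0.1,30],[[2.8,-3.8,0],0.1,30]]' ; python3 -m jog '[[[0,0,0],0,30],[[0,0,0],0,30]]' ;  python3 look.py w6
```

```text
t: 6.28
ee_pos: [628.8, 114.9, 260.8]
orientation: [-2.125, -2.31, 0.006]
force: [-0.2, 0.8, -1.4]
opening: 39.9
t: 6.52
ee_pos: [627.5, 117.5, 261.7]
orientation: [-2.128, -2.307, 0.004]
force: [-0.6, 0.8, -1.6]
opening: 39.3
t 6.575 ee [627.44 118.05 262.29] jaw 94.67 zax [-3.e-03  2.e-04 -1.e+00] F [-0.35 -0.19 -0.11] open 39.33
```

View pics/w6_b.png

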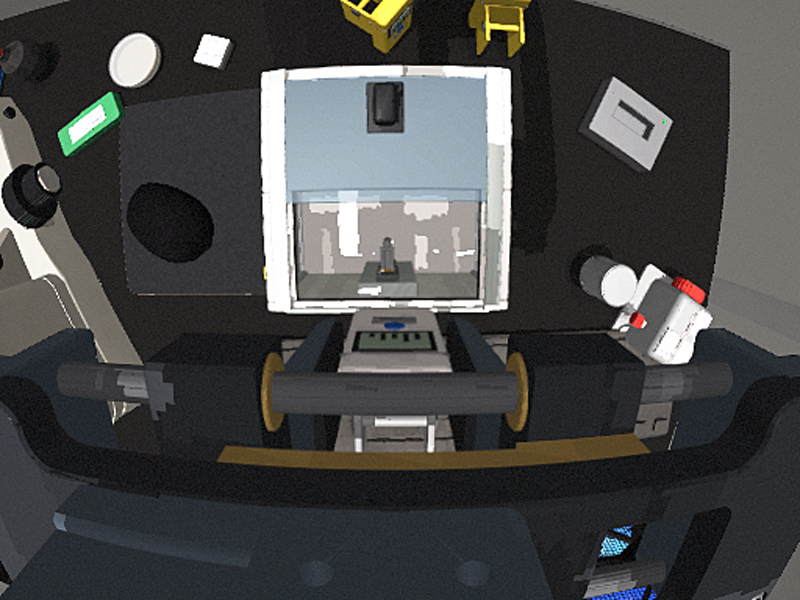

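The wrist view shows the whole cabinet: hatch grip at (385,105), opening spanning about (297–480, 200–300), and the hook and rail at (388,265). Zooming in.

```bash
python3 - <<'E'
from h import *
crop("pics/w6.png",160,38,335,205,4.5,"pics/w6c.png")
crop("pics/w6.png",180,120,316,205,5.8,"pics/w6d.png")
E
```

```text
(no output)
```

View pics/w6c.png

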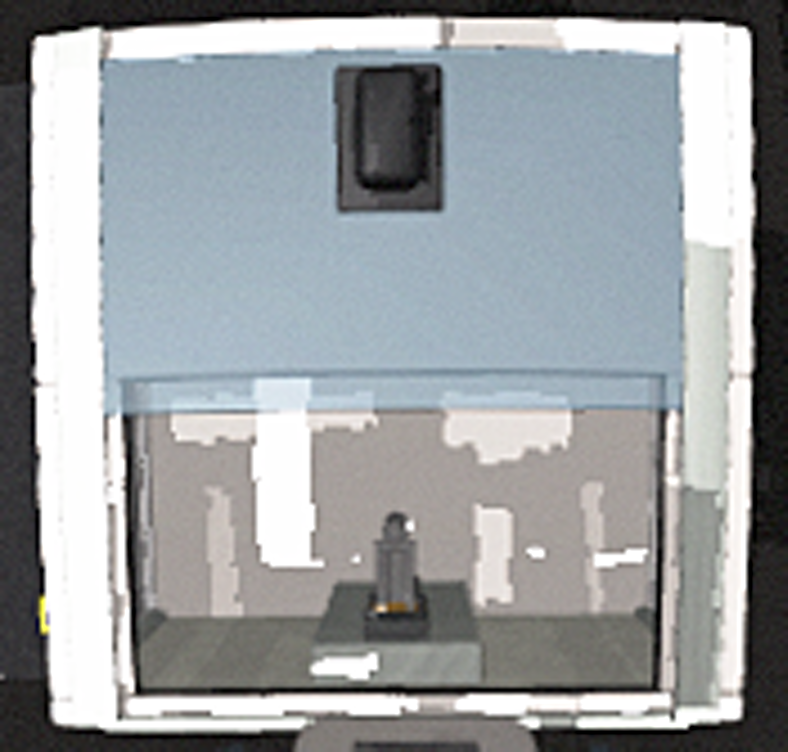

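View pics/w6d.png

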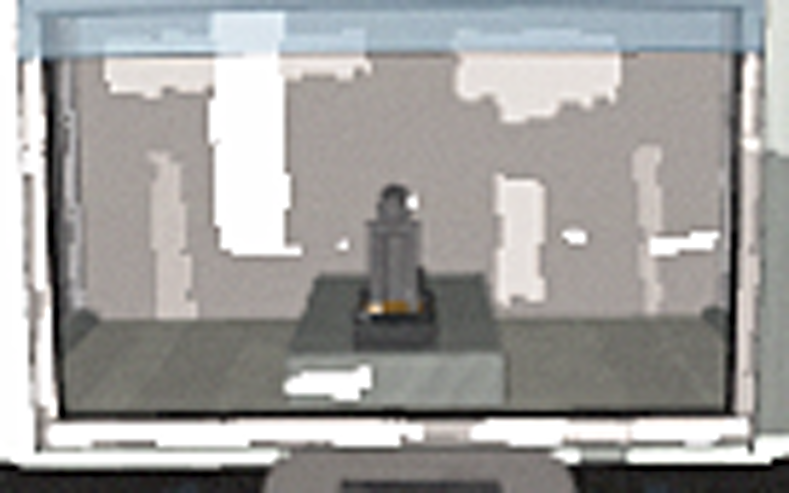

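```bash
cat > m6.py <<'E'
from h import *
import pickle
c=pickle.load(open("pics/w6.pkl","rb"))
def w(x,y,z): return onz("wrist",160+(x+.5)/4.5-.5,38+(y+.5)/4.5-.5,z,c)[:2]
def ang(v): return np.degrees(np.arctan2(v[1],v[0]))
a,b=w(314,642,112),w(483,641,112); d=b-a; print("railtop",a,b,"w",np.hypot(*d),"yaw",ang(d)-90,"mid",(a+b)/2)
a,b=w(133,692,125),w(660,690,125); d=b-a; print("open back edge",a,b,np.hypot(*d),ang(d)-90,"mid",(a+b)/2)
a,b=w(128,693,119),w(665,691,119); d=b-a; print(" if z119",np.hypot(*d),"mid",(a+b)/2)
# outer cabinet: tracks inner edges z 131.5 y +-66
a,b=w(102,30,131.5),w(127,715,131.5); d=b-a; print("left track inner",a,b,np.hypot(*d),ang(d))
a,b=w(678,25,131.5),w(672,715,131.5); d=b-a; print("right track inner",a,b,np.hypot(*d),ang(d))
# hatch grip top z?
for z in (140,150): print("grip top",z,[w(*p,z).round(1) for p in [(357,68),(428,68),(425,190),(358,188)]])
print("grip base 128-131",[w(*p,131).round(1) for p in [(335,65),(441,65),(441,210),(337,210)]])
a,b=w(105,412,131),w(668,410,131); print("hatch edge",a,b,ang(b-a)-90)
E
python3 m6.py
```

```text
railtop [629.07056635  92.65058811] [625.48759182 133.91901884] w 41.42367778670309 yaw 4.962045265932403 mid [627.27907909 113.28480347]
open back edge [641.980275    50.51839576] [631.26723566 176.53860363] 126.47474847566382 4.859059513029479 mid [636.62375533 113.5284997 ]
 if z119 131.47609577359225 mid [638.33165975 113.56173984]
left track inner [486.05055542  34.4036904 ] [646.01289688  50.52903774] 160.77306214403086 5.756377727311199
right track inner [475.14478479 164.81671327] [635.5899683  178.82760208] 161.05577268884718 4.990698533150276
grip top 140 [array([495.1,  94.1]), array([493.9, 109.4]), array([521.5, 111. ]), array([522.2,  96.5])]
grip top 150 [array([497.4,  94.7]), array([496.2, 109.5]), array([522.9, 111. ]), array([523.5,  97.1])]
grip base 128-131 [array([492.6,  88.5]), array([490.9, 112.2]), array([524.6, 114.9]), array([526.3,  91.8])]
hatch edge [575.23757675  42.19852161] [564.83505469 169.86450416] 4.6583025564908525
```

```bash
python3 -m jog '[[[-2.5,-0.5,0],0.005,30],[[-2.2,-0.5,0],0,30],[[0,0,-2.5],0,30],[[0,0,-2],0,30],[[0,0,0],0,30]]' ; python3 -m jog '[[[0,0,0],0,30],[[0,0,0],0,30]]' ;  python3 look.py w7;  python3 look.py s7 scene;  python3 look.py d7 side; python3 - <<'E'
from h import *
crop("pics/w7.png",180,120,330,300,4,"pics/w7c.png")
crop("pics/s7.png",220,130,330,230,7,"pics/s7c.png")
crop("pics/d7.png",210,130,320,230,7,"pics/d7c.png")
E
```

```text
t: 7.2
ee_pos: [579.5, 108.4, 217.2]
orientation: [-2.12, -2.315, 0.005]
force: [-0.9, -0.1, -1.4]
opening: 39.7
t: 7.45
ee_pos: [582.0, 107.8, 219.8]
orientation: [2.122, 2.315, 0.003]
force: [0.2, -0.8, -2.0]
opening: 39.9
t 7.5 ee [581.9  107.66 219.66] jaw 94.96 zax [ 1.7e-03  4.0e-04 -1.0e+00] F [ 0.9  -0.15 -1.42] open 39.89
t 7.55 ee [581.85 107.54 219.48] jaw 94.95 zax [ 1.4e-03  3.0e-04 -1.0e+00] F [ 0.58 -0.89 -1.77] open 39.75
t 7.6 ee [581.78 107.42 219.33] jaw 94.94 zax [ 1.1e-03  3.0e-04 -1.0e+00] F [-0.59  0.56 -0.51] open 40.06
```

View pics/w7c.png

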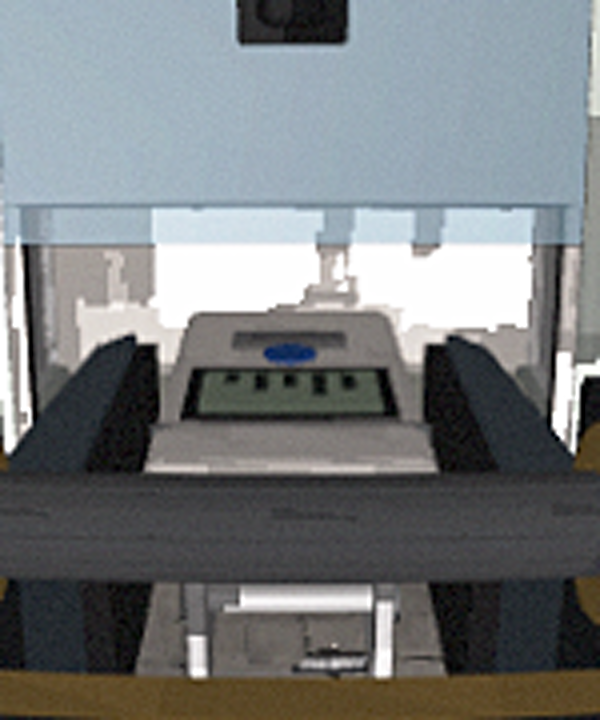

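View pics/s7c.png

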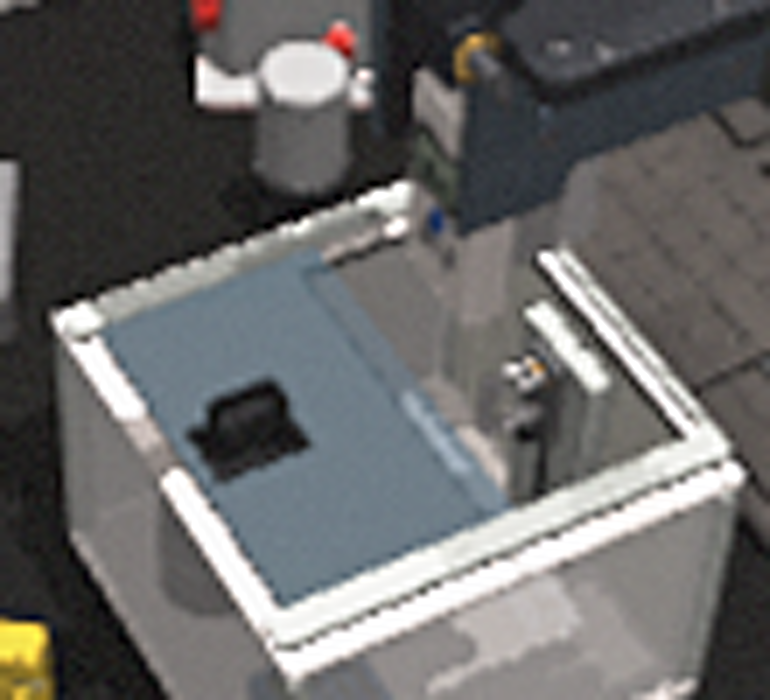

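View pics/d7c.png

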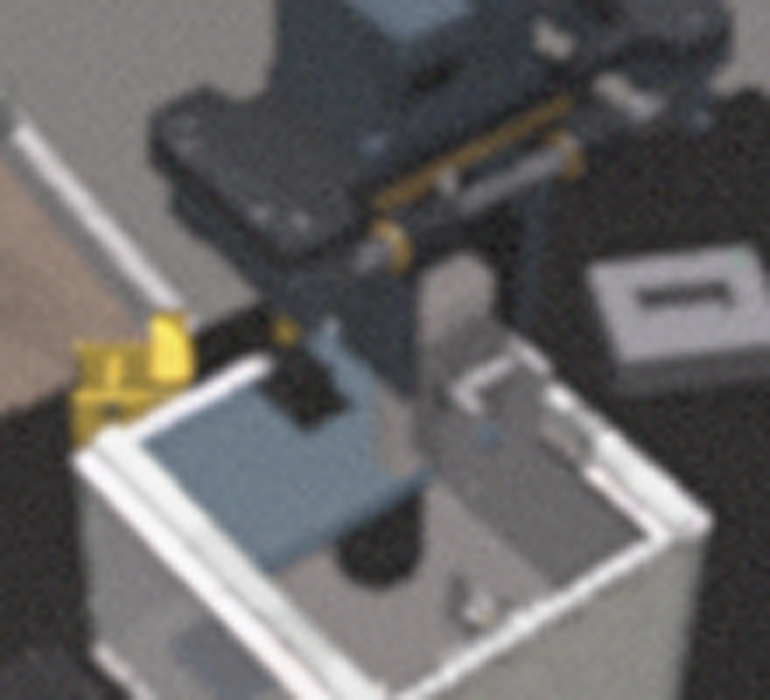

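```bash
python3 - <<'E'
from h import *
im=cv2.imread("pics/w7.png")[255:300,205:300]
g=cv2.cvtColor(im,cv2.COLOR_BGR2GRAY).astype(float); g=np.clip((g/255)**0.6*255,0,255).astype(np.uint8)
cv2.imwrite("pics/w7e.png",cv2.resize(im,None,fx=8,fy=8,interpolation=cv2.INTER_CUBIC))
E
```

```text
(no output)
```

View pics/w7e.png

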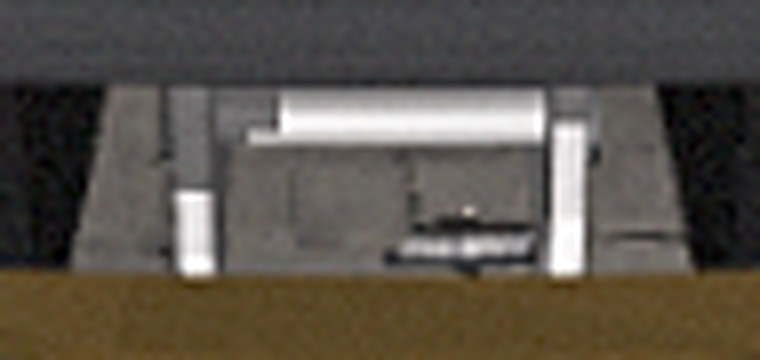

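```bash
cat >> m6.py <<'E'
print('----')
xv=np.array([np.cos(np.radians(4.95)),np.sin(np.radians(4.95))]); rail=np.array([627.28,113.28])
for nm,x,y,z in [("hatch back edge",390,411,128),("hatch back edge",390,411,131),("open front edge?",390,372,125),("open front 2",390,380,119),("hatch front edge",390,53,130),("cab front outer",390,17,125),("open back",390,692,125),("rail",398,641,112),("nose top?",395,515,100),("base plate top",398,635,100),("grip base front",390,65,131),("grip base back",390,210,131),("grip top back",390,189,150),("grip top front",390,68,150)]:
    p=w(x,y,z); d=p-rail; print(nm,z,p.round(1),"x rel rail",(d@xv).round(1),"y rel",(d[1]*xv[0]-d[0]*xv[1]).round(1))
E
python3 m6.py | sed -n '/----/,$p'
```

```text
----
hatch back edge 128 [571.  107.1] x rel rail -56.6 y rel -1.3
hatch back edge 131 [570.9 107.2] x rel rail -56.7 y rel -1.2
open front edge? 125 [562.1 106.4] x rel rail -65.5 y rel -1.3
open front 2 119 [564.  106.4] x rel rail -63.6 y rel -1.4
hatch front edge 130 [488.7 100.5] x rel rail -139.2 y rel -0.8
cab front outer 125 [478.7  99.6] x rel rail -149.2 y rel -0.8
open back 125 [637.  112.2] x rel rail 9.6 y rel -1.9
rail 112 [627.2 113.2] x rel rail -0.1 y rel -0.1
nose top? 100 [597.6 109.9] x rel rail -29.8 y rel -0.8
base plate top 100 [628.1 113.1] x rel rail 0.8 y rel -0.3
grip base front 131 [491.8 100.8] x rel rail -136.1 y rel -0.7
grip base back 131 [525.5 103.6] x rel rail -102.3 y rel -0.9
grip top back 150 [523.3 103.7] x rel rail -104.4 y rel -0.5
grip top front 150 [496.9 101.6] x rel rail -130.9 y rel -0.4
```

```bash
python3 - <<'E'
from h import *
import pickle
crop("pics/w5.png",215,140,290,200,9,"pics/w5s.png")
crop("pics/w6.png",365,40,440,115,9,"pics/w6s.png")
E
```

```text
(no output)
```

View pics/w5s.png

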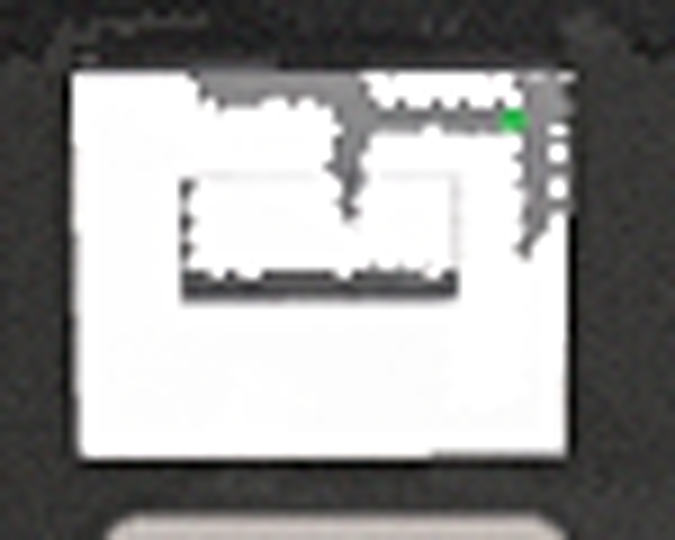

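View pics/w6s.png

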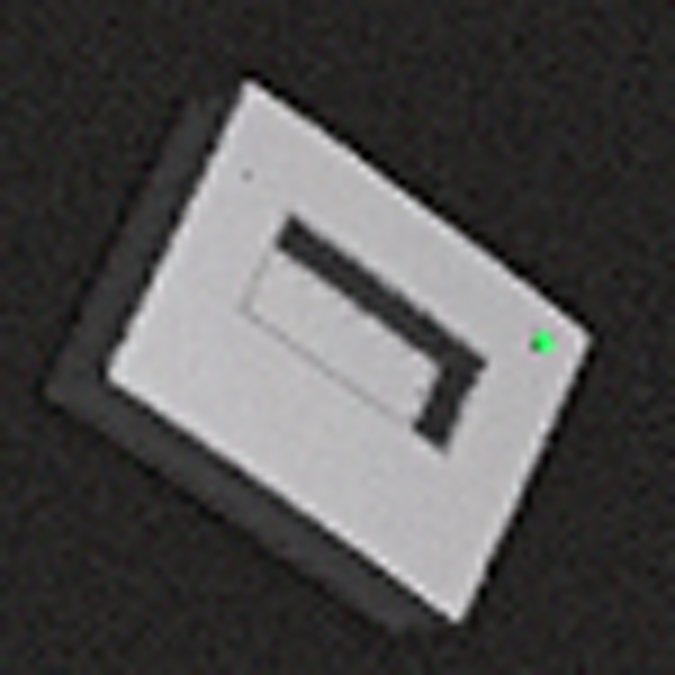

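```bash
python3 - <<'E'
from h import *
import pickle
c5=pickle.load(open("pics/w5.pkl","rb"));c6=pickle.load(open("pics/w6.pkl","rb"))
def w5(x,y,z=26): return onz("wrist",215+(x+.5)/9-.5,140+(y+.5)/9-.5,z,c5)[:2]
def w6(x,y,z=26): return onz("wrist",365+(x+.5)/9-.5,40+(y+.5)/9-.5,z,c6)[:2]
a=np.radians(-22.9); xv=np.array([np.cos(a),np.sin(a)]); yv=np.array([-xv[1],xv[0]])
for nm,f,sl,dk in [("w5",w5,[(180,175),(460,175),(460,300),(180,302)],[(70,70),(572,72),(567,458),(80,458)]),
                ("w6",w6,[(288,212),(487,360),(445,452),(242,312)],[(247,78),(593,340),(460,622),(107,376)])]:
    S=np.array([f(*p) for p in sl]);D=np.array([f(*p) for p in dk])
    for n2,P in(("slot",S),("dock",D)):
        d=P.mean(0)-np.array([467.4,332.9]); print(nm,n2,P.mean(0).round(1),"rel TCPgrip x,y",(d@xv).round(2),(d@yv).round(2),"size",np.hypot(*(P[1]-P[0])).round(1),np.hypot(*(P[3]-P[0])).round(1))
E
```

```text
w5 slot [467.5 332.9] rel TCPgrip x,y 0.1 -0.0 size 43.4 20.1
w5 dock [471.7 331.4] rel TCPgrip x,y 4.57 0.35 size 77.5 61.7
w6 slot [467.9 332.5] rel TCPgrip x,y 0.66 -0.19 size 44.0 20.3
w6 dock [471.3 331.3] rel TCPgrip x,y 4.22 0.06 size 77.4 60.1
```

```bash
python3 - <<'E'
from h import *
import pickle
c=pickle.load(open("pics/w7.pkl","rb"))
K,E=c; C=-E[:3,:3].T@E[:3,3]
T=np.array([582.0,107.75,219.8]); print(C-T)
a=np.radians(94.96-90); xv=np.array([np.cos(a),np.sin(a),0]); yv=np.array([-np.sin(a),np.cos(a),0]); print("cam rel",(C-T)@xv,(C-T)@yv)
def e(x,y,dz):
    p=onz("wrist",205+(x+.5)/8-.5,255+(y+.5)/8-.5,T[2]+dz,c)-T; return np.round([p@xv,p@yv],2)
def cc(x,y,dz):
    p=onz("wrist",180+(x+.5)/4-.5,120+(y+.5)/4-.5,T[2]+dz,c)-T; return np.round([p@xv,p@yv],2)
print("pin near edge(bottom side)",e(385,142,2.8)," pin centre",e(385,115,2.8), e(220,115,2.8),e(548,115,2.8))
print("bottom front",cc(187,314,-53.2),cc(400,314,-53.2))
print("top front",cc(150,470,26.8),cc(440,470,26.8))
for n in ("w5","w6"):
    K,E=pickle.load(open(f"pics/{n}.pkl","rb")); C=-E[:3,:3].T@E[:3,3]; print(n,C)
E
```

```text
[-66.64483046  -5.50388974 170.84227078]
cam rel -66.8711333226146 0.2788491394515404
pin near edge(bottom side) [28.57  0.65]  pin centre [26.06  0.65] [ 26.16 -12.54] [26.15 13.68]
bottom front [ -5.56 -19.91] [-5.59 21.8 ]
top front [ -6.15 -18.14] [-6.16 20.02]
w5 [406.2181167  359.32847818 437.61734637]
w6 [561.88838922 112.4182181  432.94549512]
```

```bash
python3 - <<'E'
from h import *
import pickle
crop("pics/w7.png",175,195,325,245,5.3,"pics/w7f.png")
c=pickle.load(open("pics/w7.pkl","rb"))
T=np.array([582.0,107.75,219.8])
a=np.radians(94.96-90); xv=np.array([np.cos(a),np.sin(a),0]); yv=np.array([-np.sin(a),np.cos(a),0])
def cc(x,y,dz):
    p=onz("wrist",180+(x+.5)/4-.5,120+(y+.5)/4-.5,T[2]+dz,c)-T; return np.round([p@xv,p@yv],2)
for p in [(133,338),(155,345),(425,345),(450,338)]: print(p,cc(*p,0))
for p in [(90,465),(30,465)]:
  for z in (30,40,50,60): print(p,z,cc(*p,z))
for x in (-10,-13,-16,-20): 
    q=proj("wrist",T+x*xv-20*yv,c); print(x,(q-[180,120])*4, (proj("wrist",T+x*xv-20*yv+[0,0,38],c)-[180,120])*4)
E
```

```text
(133, 338) [-16.35 -23.39]
(155, 345) [-15.26 -20.08]
(425, 345) [-15.29  20.6 ]
(450, 338) [-16.38  24.37]
(90, 465) 30 [ -8.07 -25.54]
(90, 465) 40 [-12.24 -23.7 ]
(90, 465) 50 [-16.42 -21.87]
(90, 465) 60 [-20.59 -20.04]
(30, 465) 30 [ -7.9  -33.51]
(30, 465) 40 [-12.08 -31.12]
(30, 465) 50 [-16.27 -28.72]
(30, 465) 60 [-20.46 -26.32]
-10 [155.07942351 376.65299039] [121.99828189 474.66596456]
-13 [154.45808403 357.83048791] [120.85249392 451.91557556]
-16 [153.85365872 338.81917782] [119.73278139 428.80978226]
-20 [153.07559704 313.18921617] [118.28450187 397.46568327]
```

View pics/w7f.png

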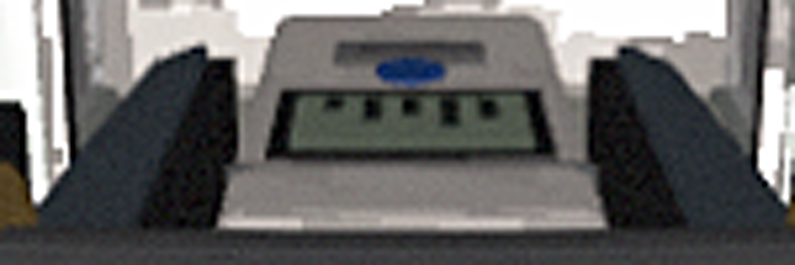

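```bash
python3 - <<'E'
from h import *
import pickle
c=pickle.load(open("pics/w7.pkl","rb"))
rail=np.array([627.28,113.28])
a=np.radians(4.96); xv=np.array([np.cos(a),np.sin(a)]); yv=np.array([-np.sin(a),np.cos(a)])
def cc(x,y,z):
    p=onz("wrist",180+(x+.5)/4-.5,120+(y+.5)/4-.5,z,c)[:2]-rail; return np.round([p@xv,p@yv],2)
print("hatch edge",[cc(x,243,130) for x in (5,290,580)])
print("open front",[cc(x,207,125) for x in (25,290,560)])
print("grip base",[cc(*p,131) for p in [(238,44),(347,44)]], "grip top back", [cc(*p,150) for p in [(258,27),(318,27)]])
E
```

```text
hatch edge [array([-57.79, -66.41]), array([-57.64,  -1.36]), array([-57.89,  64.88])]
open front [array([-65.2 , -62.45]), array([-64.93,  -1.36]), array([-65.3 ,  60.91])]
grip base [array([-102.1 ,  -12.68]), array([-102.12,   10.99])] grip top back [array([-106.29,   -7.81]), array([-106.29,    4.24])]
```

```bash
python3 - <<'E'
from h import *
crop("pics/w7.png",180,50,330,190,5.3,"pics/w7g.png")
E
```

```text
(no output)
```

View pics/w7g.png

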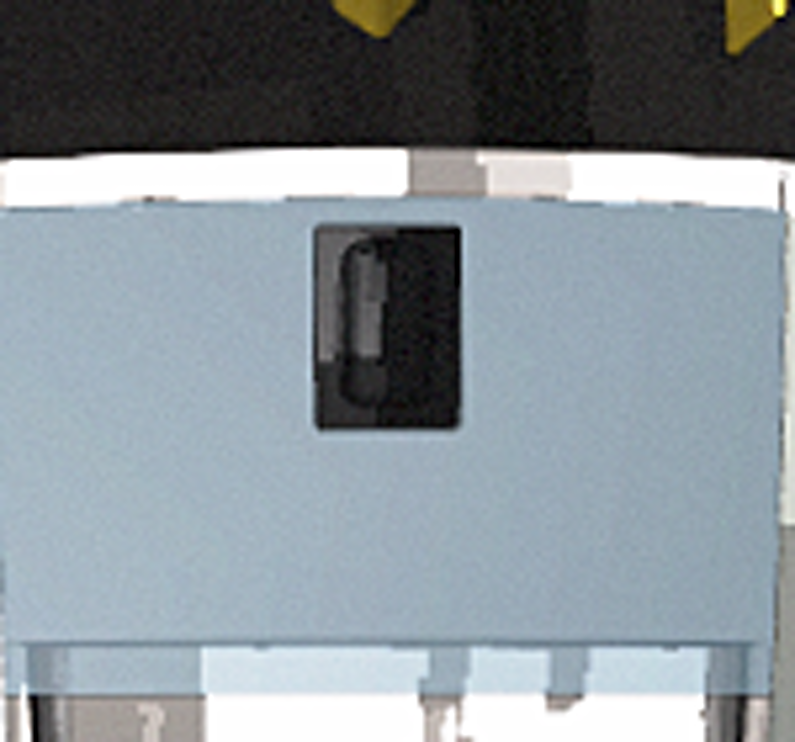

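The hatch edge is at −57.8 mm from the rail face and the finger fronts would be at −61.6 mm, so the fingers would land on the hatch. I'll first nudge the hatch a few mm further open, pushing the back of its grip with the front of the gripped logger.

```bash
python3 -m jog '[[[-2.5,-0.2,0],0,30],[[-2.3,-0.2,-1.5],0,30],[[0,0,-1.4],0,30],[[0,0,0],0,30],[[0,0,0],0,30]]' 50; python3 look.py w8; python3 - <<'E'
from h import *
crop("pics/w8.png",160,40,330,260,3.5,"pics/w8c.png")
E
```

```text
t: 8.22
ee_pos: [534.7, 103.5, 190.0]
orientation: [2.123, 2.314, 0.002]
force: [0.5, 0.5, -0.9]
opening: 39.6
t 8.275 ee [534.68 103.46 190.12] jaw 94.93 zax [ 1.4e-03  3.0e-04 -1.0e+00] F [ 0.33  0.11 -0.45] open 39.89
```

View pics/w8c.png

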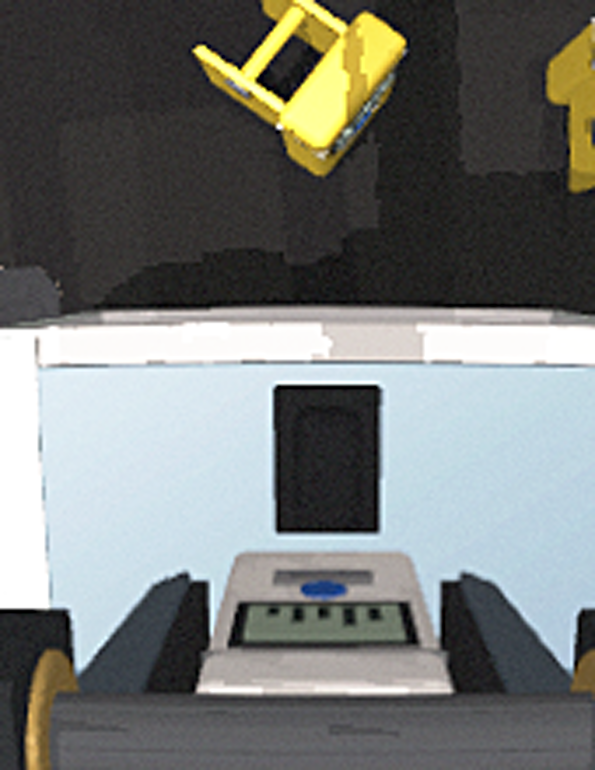

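```bash
python3 -m jog '[[[-0.2,-0.02,0],0,30],[[-0.2,-0.02,0],0,30],[[0,0,0],0,30]]'; python3 -m jog '[[[-0.2,-0.02,0],0,30],[[0,0,0],0,30]]'; python3 -m jog '[[[-0.2,-0.02,0],0,30],[[0,0,0],0,30]]'
```

```text
t: 8.65
ee_pos: [529.4, 102.9, 189.9]
orientation: [2.124, 2.315, 0.0]
force: [0.2, 0.6, -2.0]
opening: 39.6
t: 8.9
ee_pos: [527.7, 102.8, 189.9]
orientation: [2.123, 2.315, 0.001]
force: [0.6, -0.2, -1.0]
opening: 39.9
t: 9.15
ee_pos: [525.5, 102.6, 189.9]
orientation: [2.124, 2.315, 0.0]
force: [1.0, 0.4, -1.0]
opening: 39.6
```

```bash
python3 look.py w9; python3 - <<'E'
from h import *
crop("pics/w9.png",160,100,330,260,3.5,"pics/w9c.png")
E
```

```text
t 9.2 ee [525.45 102.58 189.83] jaw 94.94 zax [ 1.e-04  2.e-04 -1.e+00] F [ 1.09 -0.29 -0.71] open 39.87
```

View pics/w9c.png

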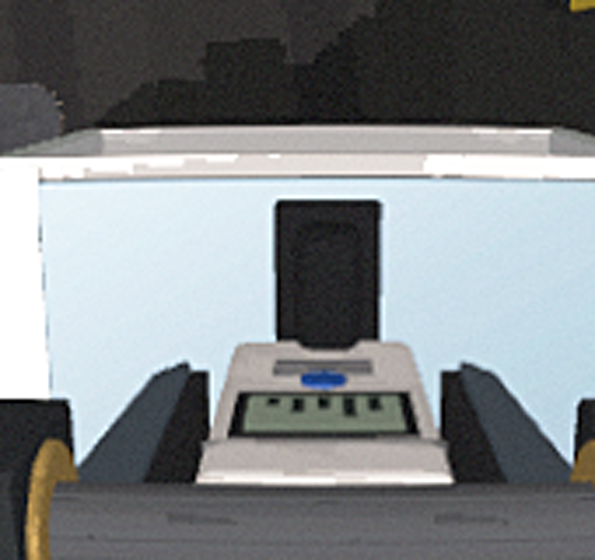

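```bash
python3 - <<'E'
from h import *
import pickle
rail=np.array([627.28,113.28])
a=np.radians(4.96); xv=np.array([np.cos(a),np.sin(a)]); yv=np.array([-np.sin(a),np.cos(a)])
for n,oy,rows in (("w8",40,[("gripbase back",532),("gripbase front",385),("hatch front",366),("frame inner?",320)]),("w9",100,[("gripbase front",200),("hatch front",181),("frame",157)])):
    c=pickle.load(open(f"pics/{n}.pkl","rb"))
    for nm,r in rows:
        p=onz("wrist",160+(328+.5)/3.5-.5,oy+(r+.5)/3.5-.5,130,c)[:2]-rail; print(n,nm,(p@xv).round(2),(p@yv).round(2))
E
```

```text
w8 gripbase back -102.17 -0.59
w8 gripbase front -135.86 -0.62
w8 hatch front -140.12 -0.62
w8 frame inner? -150.37 -0.62
w9 gripbase front -139.6 -0.68
w9 hatch front -143.88 -0.69
w9 frame -149.25 -0.69
```

The hatch moved 3.8 mm further open at about 1 N. I'll push about 3 mm more.

```bash
python3 -m jog '[[[-0.15,-0.01,0],0,30],[[0,0,0],0,30]]'; python3 -m jog '[[[-0.15,-0.01,0],0,30],[[0,0,0],0,30]]';python3 look.py w10; python3 - <<'E'
from h import *
crop("pics/w10.png",160,100,330,260,3.5,"pics/w10c.png")
E
```

```text
t: 9.45
ee_pos: [524.0, 102.4, 189.8]
orientation: [-2.124, -2.315, -0.0]
force: [0.4, 0.9, -1.5]
opening: 39.3
t: 9.7
ee_pos: [522.5, 102.4, 189.8]
orientation: [2.123, 2.315, 0.0]
force: [1.1, -0.7, -0.1]
opening: 39.8
t 9.75 ee [522.53 102.35 189.76] jaw 94.94 zax [ 2.e-04  1.e-04 -1.e+00] F [ 1.9   0.24 -0.93] open 39.72
```

View pics/w10c.png

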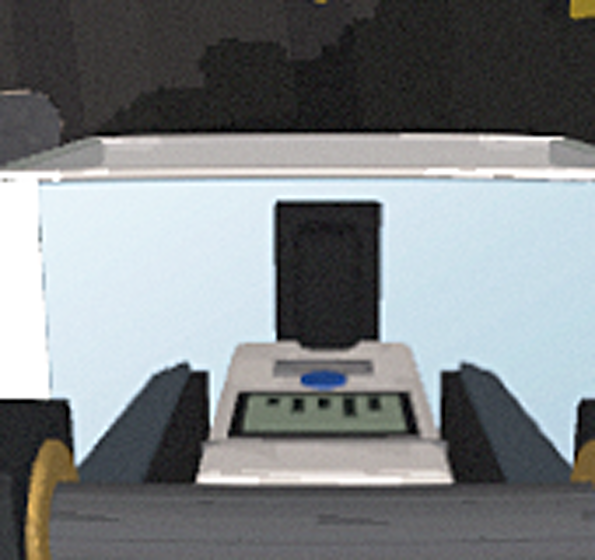

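```bash
python3 -m jog '[[[0.5,0.05,0],0,30],[[2.5,0.25,1.5],0,30],[[2.9,0.3,1.5],0,30],[[0,0,0],0,30],[[0,0,0],0,30]]'; python3 -m jog '[[[0,0,0],0,30]]'
```

```text
t: 10.38
ee_pos: [580.5, 108.2, 218.8]
orientation: [-2.122, -2.314, 0.003]
force: [-1.1, 0.5, -1.8]
opening: 39.5
t: 10.5
ee_pos: [580.3, 108.2, 219.0]
orientation: [-2.123, -2.314, 0.003]
force: [-0.0, -0.8, -1.4]
opening: 39.8
```

```bash
python3 -m jog '[[[0.14,0.02,-2],0,30],[[0,0,-2],0,30],[[0,0,-1.5],0,30],[[0,0,-1.3],0,30],[[0,0,0],0,30]]'; python3 -m jog '[[[0,0,0],0,30]]'; python3 look.py w11; python3 look.py d11 side; python3 - <<'E'
from h import *
im=cv2.imread("pics/w11.png")[180:300,190:310]
cv2.imwrite("pics/w11e.png",cv2.resize(im,None,fx=5,fy=5,interpolation=cv2.INTER_CUBIC))
crop("pics/d11.png",210,150,320,250,7,"pics/d11c.png")
E
```

```text
t: 11.12
ee_pos: [582.2, 108.5, 150.7]
orientation: [-2.123, -2.314, 0.003]
force: [-0.3, -0.6, -1.6]
opening: 39.3
t: 11.25
ee_pos: [583.3, 108.6, 152.3]
orientation: [2.123, 2.315, 0.001]
force: [-0.1, 0.2, -0.8]
opening: 39.7
t 11.3 ee [583.47 108.64 152.5 ] jaw 94.94 zax [ 1.6e-03  3.0e-04 -1.0e+00] F [-0.13 -0.09 -0.34] open 39.37
t 11.35 ee [583.41 108.64 152.51] jaw 94.94 zax [ 1.5e-03  3.0e-04 -1.0e+00] F [ 0.45 -0.48 -0.96] open 39.68
```

View pics/w11e.png

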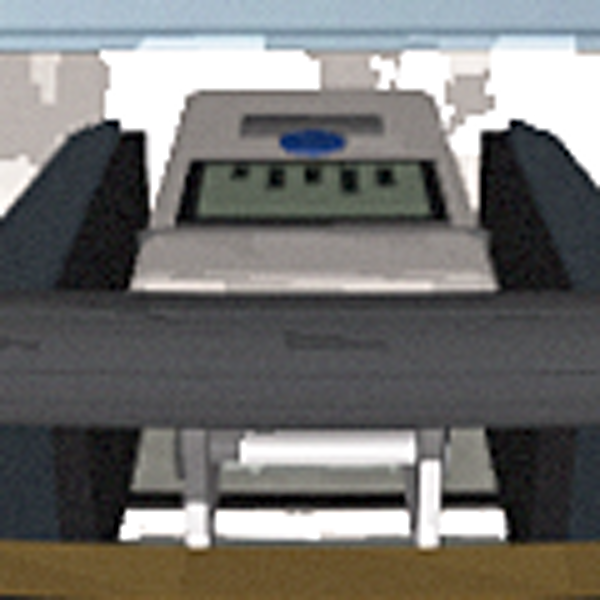

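View pics/d11c.png

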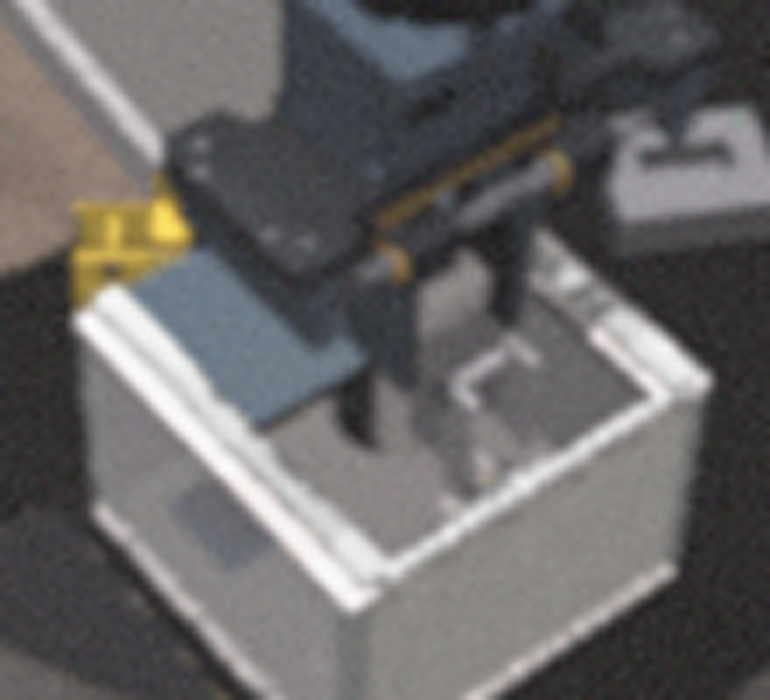

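```bash
python3 - <<'E'
from h import *
im=cv2.imread("pics/w11.png")[263:292,208:298]
cv2.imwrite("pics/w11f.png",cv2.resize(cv2.convertScaleAbs(im,alpha=1.3,beta=0),None,fx=8.5,fy=12,interpolation=cv2.INTER_CUBIC))
E
```

```text
(no output)
```

View pics/w11f.png

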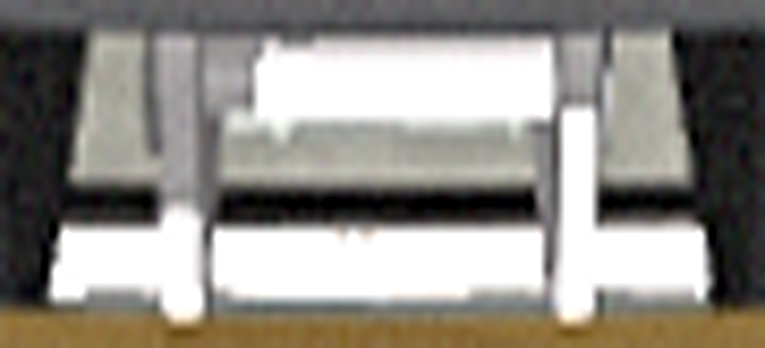

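```bash
python3 - <<'E'
from h import *
import pickle
c=pickle.load(open("pics/w11.pkl","rb")); K,E=c; C=-E[:3,:3].T@E[:3,3]
rail=np.array([627.28,113.28])
a=np.radians(4.96); xv=np.array([np.cos(a),np.sin(a)]); yv=np.array([-np.sin(a),np.cos(a)])
T=C-np.array([*( -66.87*xv+.28*yv),170.84]); print("TCP",T, "rel rail",(T[:2]-rail)@xv,(T[:2]-rail)@yv)
def f(x,y,z):
    p=onz("wrist",208+(x+.5)/8.5-.5,263+(y+.5)/12-.5,z,c)[:2]-rail; return np.round([p@xv,p@yv],2)
print("plate back edge z125",f(380,222,125),"z119",f(380,187,119))
print("pin far edge",f(380,122,T[2]+2.8),"centre?",f(380,122-42,T[2]+2.8), "cheek tips", f(183,318,T[2]+10.8),f(575,318,T[2]+10.8), f(183,318,T[2]+5))
print("hatch edge",)
p=onz("wrist",190+300/5,180+48/5,130,c)[:2]-rail; print(p@xv)
E
```

```text
TCP [583.52703785 108.64497756 152.35055874] rel rail -43.98986567951534 -0.8347737826516118
plate back edge z125 [ 9.31 -0.51] z119 [10.23 -0.5 ]
pin far edge [-15.31  -0.51] centre? [-17.91  -0.52] cheek tips [ -7.68 -15.12] [-7.69 13.94] [ -3.94 -15.65]
hatch edge
-64.0907290193842
```

```bash
python3 -m jog '[[[-0.16,-0.01,0],0,30],[[0,0,-0.8],0,30],[[0,0,-0.8],0,30],[[0,0,-0.8],0,30],[[0,0,0],0,30]]' 60; python3 -m jog '[[[0,0,0],0,30],[[0,0,0],0,30]]'; python3 -m jog '[[[0,0,0],0,30]]'
```

```text
t: 11.98
ee_pos: [581.0, 108.4, 126.8]
orientation: [-2.123, -2.314, 0.002]
force: [-0.1, 0.2, -1.4]
opening: 39.5
t: 12.22
ee_pos: [581.4, 108.5, 128.0]
orientation: [2.124, 2.315, 0.001]
force: [0.4, -0.5, -1.7]
opening: 39.6
t: 12.35
ee_pos: [581.4, 108.5, 127.9]
orientation: [2.124, 2.315, 0.001]
force: [0.4, 0.4, -1.7]
opening: 39.8
```

```bash
python3 -m jog '[[[0.05,0,-0.3],0,30],[[0,0,-0.3],0,30],[[0,0,-0.2],0,30],[[0,0,0],0,30],[[0,0,0],0,30]]' 60; python3 look.py w12; python3 look.py s12 scene; python3 - <<'E'
from h import *
im=cv2.imread("pics/w12.png")[255:300,200:305]
cv2.imwrite("pics/w12f.png",cv2.resize(cv2.convertScaleAbs(im,alpha=1.3,beta=0),None,fx=7,fy=10,interpolation=cv2.INTER_CUBIC))
crop("pics/s12.png",220,130,330,230,7,"pics/s12c.png")
E
```

```text
t: 12.98
ee_pos: [581.9, 108.5, 119.7]
orientation: [-2.124, -2.315, -0.0]
force: [-0.3, -0.2, -0.8]
opening: 39.3
t 13.025 ee [581.88 108.46 119.81] jaw 94.94 zax [ 2.e-04  1.e-04 -1.e+00] F [ 0.02 -0.6  -1.06] open 39.41
t 13.075 ee [581.89 108.46 119.86] jaw 94.94 zax [ 3.e-04  1.e-04 -1.e+00] F [-0.01 -0.59 -0.44] open 39.68
```

View pics/w12f.png

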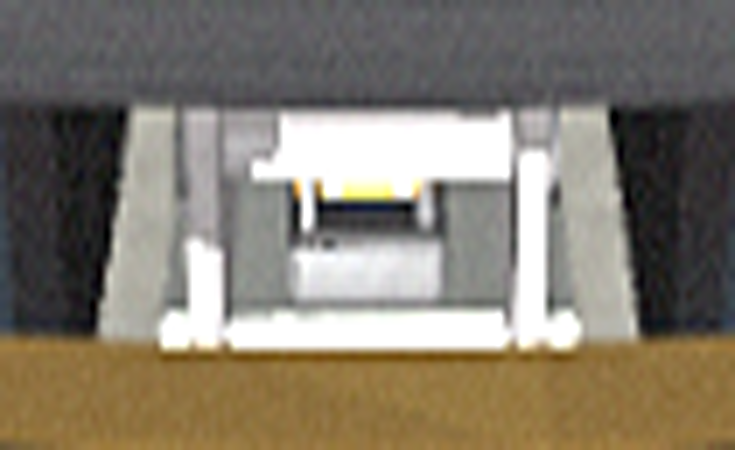

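View pics/s12c.png

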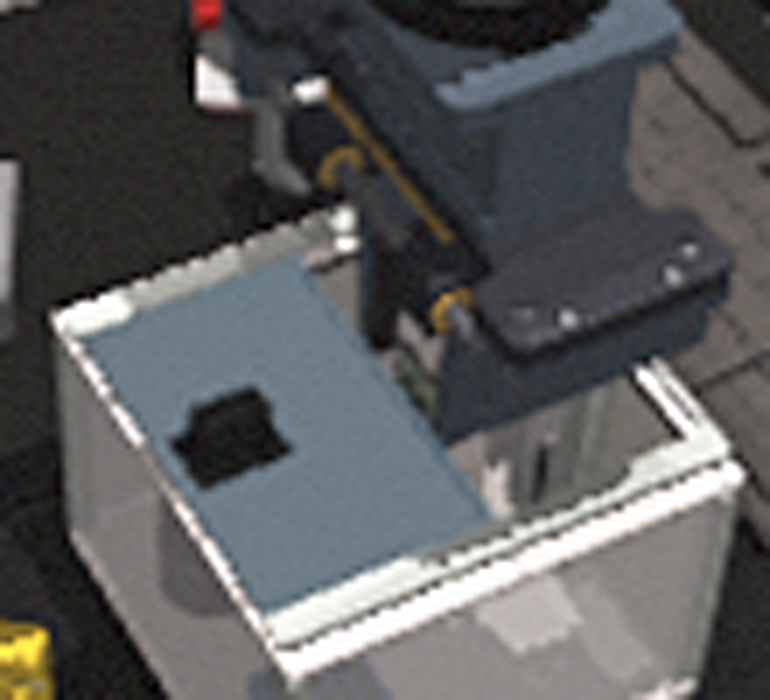

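```bash
python3 - <<'E'
from h import *
import pickle
c=pickle.load(open("pics/w12.pkl","rb")); K,E=c; C=-E[:3,:3].T@E[:3,3]
a=np.radians(4.96); xv=np.array([np.cos(a),np.sin(a)]); yv=np.array([-np.sin(a),np.cos(a)])
T=C-np.array([*( -66.87*xv+.28*yv),170.84]); print("TCP",T)
def f(x,y,z):
    p=onz("wrist",200+(x+.5)/7-.5,255+(y+.5)/10-.5,z,c)[:2]-T[:2]; return np.round([p@xv,p@yv],2)
print("rail edge",[f(x,310,112) for x in (162,370,580)])
print("pin lower edge",[f(x,180,T[2]+2.0) for x in (235,371,510)],"up", f(371,113,T[2]+2.8))
for z in (75,85,95,105): print("plate top edge back",z,f(367,302,z),"front",f(367,238,z), f(292,238,z)[1]-f(443,238,z)[1])
E
```

```text
TCP [582.22512994 108.50933046 119.87384687]
rail edge [array([ 45.23, -20.37]), array([44.97,  0.42]), array([45.23, 21.42])]
pin lower edge [array([ 28.87, -12.04]), array([28.78,  0.5 ]), array([28.87, 13.32])] up [23.39  0.5 ]
plate top edge back 75 [67.31  0.09] front [60.96  0.09] -17.939999999999998
plate top edge back 85 [61.09  0.1 ] front [55.03  0.1 ] -17.11
plate top edge back 95 [54.87  0.11] front [49.11  0.11] -16.27
plate top edge back 105 [48.65  0.12] front [43.18  0.12] -15.44
```

The wrist view shows the pin centred between the cheeks over the hook, with y aligned to 0.1 mm and the pin 19.0 mm before the rail face. I'll correct x by −0.4 mm and start feeling downwards.

```bash
python3 -m jog '[[[-0.04,0,-0.1],0,30],[[0,0,-0.1],0,30],[[0,0,-0.1],0,30],[[0,0,0],0,30]]' 60; python3 -m jog '[[[0,0,-0.1],0,30],[[0,0,-0.1],0,30],[[0,0,0],0,30]]'; python3 -m jog '[[[0,0,-0.1],0,30],[[0,0,-0.1],0,30],[[0,0,0],0,30]]'
```

```text
t: 13.58
ee_pos: [581.3, 108.4, 116.6]
orientation: [-2.124, -2.315, 0.0]
force: [-1.8, -0.1, -1.3]
opening: 39.6
t: 13.95
ee_pos: [581.3, 108.4, 114.6]
orientation: [-2.124, -2.315, 0.0]
force: [-0.5, 0.2, -1.3]
opening: 39.6
t: 14.32
ee_pos: [581.4, 108.4, 112.6]
orientation: [-2.124, -2.315, 0.0]
force: [-0.6, 0.6, -1.0]
opening: 39.5
```

```bash
python3 -m jog '[[[0,0,-0.1],0,30],[[0,0,-0.1],0,30],[[0,0,0],0,30]]'; python3 -m jog '[[[0,0,-0.1],0,30],[[0,0,-0.1],0,30],[[0,0,0],0,30]]'
```

```text
t: 14.7
ee_pos: [581.3, 108.5, 110.6]
orientation: [-2.124, -2.315, 0.0]
force: [0.2, -0.0, -1.4]
opening: 39.9
t: 15.08
ee_pos: [581.3, 108.4, 108.6]
orientation: [-2.124, -2.315, 0.0]
force: [0.1, -0.3, -0.4]
opening: 39.7
```

```bash
python3 -m jog '[[[0,0,-0.1],0,30],[[0,0,-0.1],0,30],[[0,0,0],0,30]]'; python3 -m jog '[[[0,0,-0.1],0,30],[[0,0,-0.1],0,30],[[0,0,0],0,30]]'
```

```text
t: 15.45
ee_pos: [581.3, 108.4, 106.6]
orientation: [-2.124, -2.315, 0.0]
force: [1.4, 0.7, -1.8]
opening: 39.4
t: 15.82
ee_pos: [581.4, 108.5, 104.9]
orientation: [2.124, 2.315, 0.0]
force: [0.1, 0.2, 1.7]
opening: 39.7
```

```bash
python3 -m jog '[[[0,0,-0.1],0,30],[[0,0,-0.1],0,30],[[0,0,0],0,30]]'; python3 -m jog '[[[0,0,-0.1],0,30],[[0,0,-0.1],0,30],[[0,0,0],0,30]]'
```

```text
t: 16.2
ee_pos: [581.5, 108.5, 102.7]
orientation: [2.124, 2.315, 0.0]
force: [-0.0, -0.7, 1.5]
opening: 39.4
t: 16.58
ee_pos: [581.8, 108.5, 100.8]
orientation: [2.123, 2.315, 0.001]
force: [1.4, -0.7, 1.4]
opening: 39.6
```

```bash
python3 -m jog '[[[0,0,-0.1],0,30],[[0,0,-0.1],0,30],[[0,0,0],0,30]]'; python3 -m jog '[[[0,0,-0.1],0,30],[[0,0,-0.1],0,30],[[0,0,0],0,30]]'
```

```text
t: 16.95
ee_pos: [581.2, 108.5, 98.6]
orientation: [-2.123, -2.315, 0.0]
force: [-0.9, 0.8, 2.3]
opening: 39.8
t: 17.32
ee_pos: [581.1, 108.4, 96.5]
orientation: [-2.123, -2.315, 0.001]
force: [0.3, -0.4, 1.5]
opening: 39.4
```

```bash
python3 -m jog '[[[0,0,-0.1],0,30],[[0,0,-0.1],0,30],[[0,0,0],0,30]]'; python3 -m jog '[[[0,0,-0.1],0,30],[[0,0,-0.1],0,30],[[0,0,0],0,30]]'
```

```text
t: 17.7
ee_pos: [581.3, 108.4, 94.6]
orientation: [-2.124, -2.315, 0.0]
force: [-1.4, 0.7, 2.1]
opening: 39.5
t: 18.08
ee_pos: [580.9, 108.4, 92.3]
orientation: [-2.123, -2.315, 0.002]
force: [-0.6, -0.3, -0.0]
opening: 39.1
```

```bash
python3 look.py w13;python3 - <<'E'
from h import *
for i in range(3): print(np.round(status.get_obs()["force"],2))
im=cv2.imread("pics/w13.png")[255:300,200:305]
cv2.imwrite("pics/w13f.png",cv2.resize(cv2.convertScaleAbs(im,alpha=1.3,beta=0),None,fx=7,fy=10,interpolation=cv2.INTER_CUBIC))
E
```

```text
t 18.125 ee [580.85 108.38  92.29] jaw 94.94 zax [-1.5e-03 -2.0e-04 -1.0e+00] F [-1.08 -0.24  0.36] open 39.49
[-1.08 -0.24  0.36]
[-1.08 -0.24  0.36]
[-1.08 -0.24  0.36]
```

View pics/w13f.png

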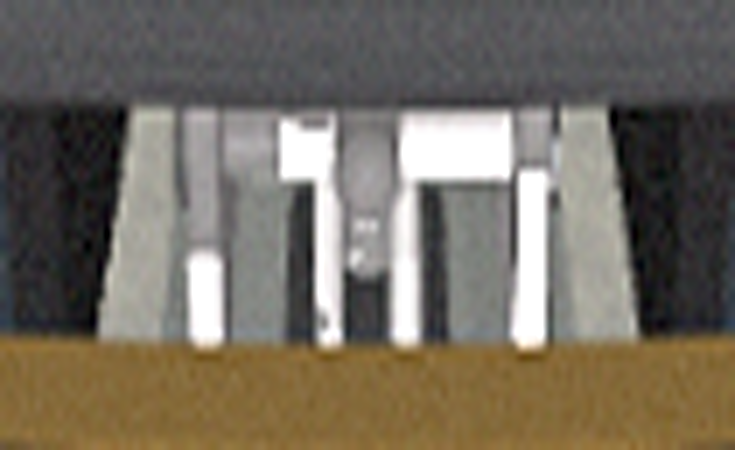

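```bash
python3 -m jog '[[[0,0,-0.05],0,30],[[0,0,-0.05],0,30],[[0,0,0],0,30]]'; python3 -m jog '[[[0,0,-0.05],0,30],[[0,0,-0.05],0,30],[[0,0,0],0,30]]'
```

```text
t: 18.5
ee_pos: [581.0, 108.4, 91.5]
orientation: [-2.123, -2.315, 0.001]
force: [-2.2, -0.5, 0.6]
opening: 39.7
t: 18.88
ee_pos: [581.1, 108.4, 90.5]
orientation: [-2.123, -2.315, 0.001]
force: [-1.5, -1.1, 0.2]
opening: 39.6
```

```bash
python3 -m jog '[[[0,0,-0.05],0,30],[[0,0,-0.05],0,30],[[0,0,0],0,30]]'; python3 -m jog '[[[0,0,-0.05],0,30],[[0,0,-0.05],0,30],[[0,0,0],0,30]]'
```

```text
t: 19.25
ee_pos: [580.9, 108.4, 89.4]
orientation: [-2.123, -2.314, 0.002]
force: [-3.4, -0.0, -0.8]
opening: 39.7
t: 19.62
ee_pos: [582.4, 108.6, 89.0]
orientation: [2.123, 2.314, 0.003]
force: [-0.4, -0.1, -1.1]
opening: 39.5
```

```bash
python3 -m jog '[[[0,0,-0.05],0,30],[[0,0,0],0,30]]'; python3 -m jog '[[[0,0,-0.05],0,30],[[0,0,0],0,30]]'
```

```text
t: 19.88
ee_pos: [581.6, 108.5, 88.3]
orientation: [2.124, 2.315, 0.001]
force: [-0.0, -0.8, -1.1]
opening: 39.6
t: 20.12
ee_pos: [581.4, 108.5, 87.7]
orientation: [-2.124, -2.315, -0.0]
force: [-0.4, 0.2, -1.6]
opening: 39.6
```

The lateral force dropped at TCP z ≈ 89 mm, so the gate has probably snapped. I'll creep down to the bottom.

```bash
python3 -m jog '[[[0,0,-0.05],0,30],[[0,0,0],0,30]]'; python3 -m jog '[[[0,0,-0.05],0,30],[[0,0,0],0,30]]'
```

```text
t: 20.38
ee_pos: [581.4, 108.5, 87.2]
orientation: [-2.124, -2.315, 0.0]
force: [0.4, 0.4, -1.4]
opening: 40.0
t: 20.62
ee_pos: [581.4, 108.5, 86.7]
orientation: [-2.124, -2.315, 0.0]
force: [0.6, 0.1, -1.4]
opening: 39.4
```

```bash
python3 -m jog '[[[0,0,-0.04],0,30],[[0,0,0],0,30]]'; python3 -m jog '[[[0,0,-0.03],0,30],[[0,0,0],0,30]]'
```

```text
t: 20.88
ee_pos: [581.3, 108.5, 86.3]
orientation: [-2.124, -2.315, 0.0]
force: [0.7, 0.5, -1.3]
opening: 39.6
t: 21.12
ee_pos: [581.4, 108.5, 86.0]
orientation: [-2.124, -2.315, -0.0]
force: [-1.0, -0.7, -1.6]
opening: 39.2
```

```bash
python3 -m jog '[[[0,0,-0.04],0,30],[[0,0,0],0,30]]'; python3 look.py w14;python3 - <<'E'
from h import *
im=cv2.imread("pics/w14.png")[255:300,200:305]
cv2.imwrite("pics/w14f.png",cv2.resize(cv2.convertScaleAbs(im,alpha=1.3,beta=0),None,fx=7,fy=10,interpolation=cv2.INTER_CUBIC))
E
```

```text
t: 21.38
ee_pos: [581.5, 108.5, 85.8]
orientation: [2.124, 2.315, 0.0]
force: [0.7, -1.0, -0.3]
opening: 39.6
t 21.425 ee [581.48 108.46  85.78] jaw 94.94 zax [ 3.e-04  1.e-04 -1.e+00] F [-0.79  0.03  0.39] open 39.72
```

View pics/w14f.png

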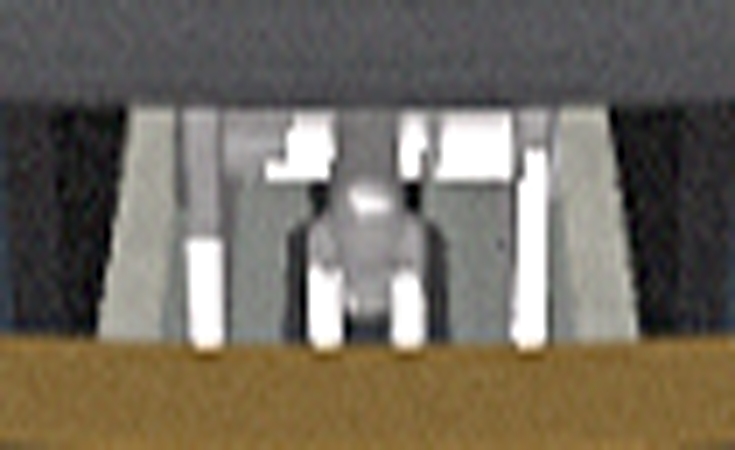

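The picture shows the gate wires running from the nose (row 215) to the rail above the pin, so the gate is shut. The pin has begun to touch bottom at TCP z 85.8, which I'll confirm with small presses.

```bash
python3 -m jog '[[[0,0,-0.03],0,30],[[0,0,0],0,30]]'; python3 -m jog '[[[0,0,-0.03],0,30],[[0,0,0],0,30]]'
```

```text
t: 21.68
ee_pos: [581.5, 108.5, 85.6]
orientation: [2.124, 2.315, 0.001]
force: [-1.0, -0.3, 2.3]
opening: 39.5
t: 21.92
ee_pos: [581.5, 108.5, 85.4]
orientation: [2.124, 2.315, 0.001]
force: [-2.1, -0.3, 3.8]
opening: 39.6
```

```bash
python3 -m jog '[[[0,0,0.04],0,30],[[0,0,0],0,30]]'; python3 -m jog '[[[0,0,0],0,50],[[0,0,0],0,60],[[0,0,0],0,60],[[0,0,0],0,60],[[0,0,0],0,60]]'; python3 look.py w15
```

```text
t: 22.18
ee_pos: [581.5, 108.5, 85.5]
orientation: [2.124, 2.315, 0.0]
force: [-0.9, 0.1, 2.9]
opening: 39.6
t: 22.8
ee_pos: [581.4, 108.5, 85.4]
orientation: [-2.124, -2.315, -0.0]
force: [-1.2, -0.2, -1.5]
opening: 54.9
t 22.85 ee [581.41 108.48  85.39] jaw 94.94 zax [-0.e+00  1.e-04 -1.e+00] F [-0.17  1.13  0.85] open 54.71
```

View pics/w15_b.png

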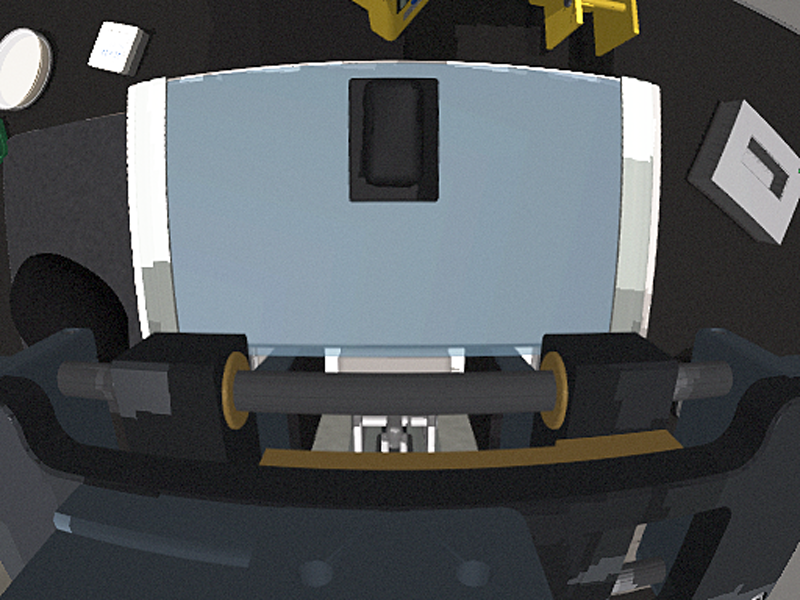

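```bash
python3 -m jog '[[[0,0,0.5],0,60],[[0,0,1],0,60],[[0,0,1.5],0,60],[[0,0,2],0,60],[[0,0,2],0,60]]'; python3 -m jog '[[[0,0,2.5],0,60],[[0,0,2.5],0,60],[[0,0,2.5],0,60],[[0,0,0],0,60]]'; python3 look.py w16; python3 look.py d16 side; python3 look.py s16 scene; python3 - <<'E'
from h import *
crop("pics/d16.png",210,150,320,250,7,"pics/d16c.png")
crop("pics/s16.png",220,130,330,230,7,"pics/s16c.png")
E
```

```text
t: 23.48
ee_pos: [581.7, 108.5, 157.3]
orientation: [2.123, 2.315, 0.002]
force: [0.0, 0.3, -0.3]
opening: 54.6
t: 23.98
ee_pos: [582.7, 108.7, 233.5]
orientation: [2.121, 2.312, 0.008]
force: [0.4, -0.6, -0.2]
opening: 54.9
t 24.025 ee [581.7  108.5  231.61] jaw 94.94 zax [ 2.4e-03  5.0e-04 -1.0e+00] F [-0.31 -0.51 -0.52] open 54.66
t 24.075 ee [581.09 108.4  230.38] jaw 94.94 zax [-0.e+00  1.e-04 -1.e+00] F [-0.38 -0.77 -0.27] open 54.65
t 24.125 ee [580.78 108.35 229.68] jaw 94.94 zax [-1.5e-03 -2.0e-04 -1.0e+00] F [ 0.49 -0.06 -0.13] open 54.83
```

View pics/w16_b.png

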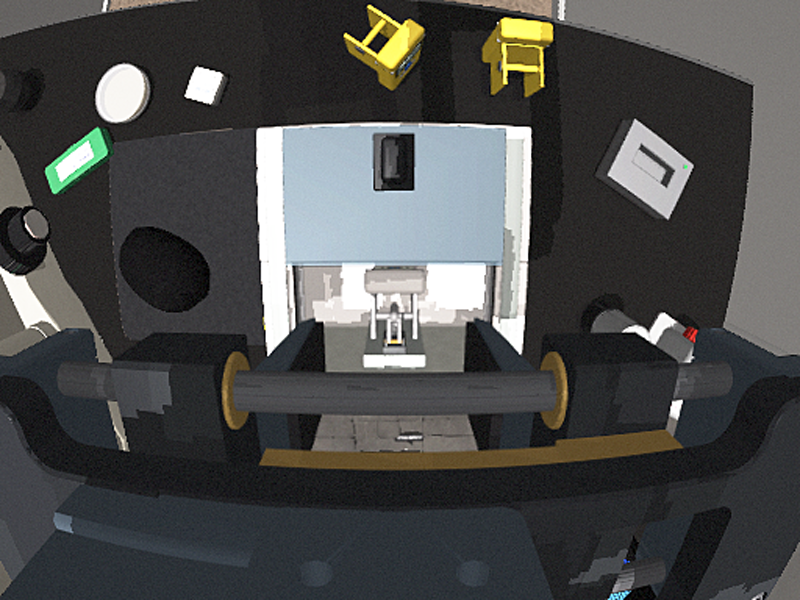

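View pics/d16c.png

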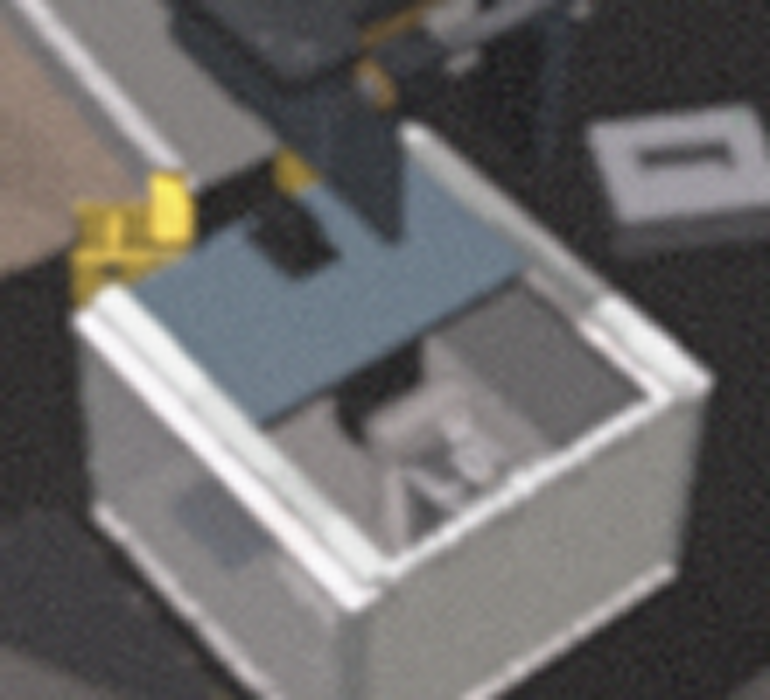

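View pics/s16c.png

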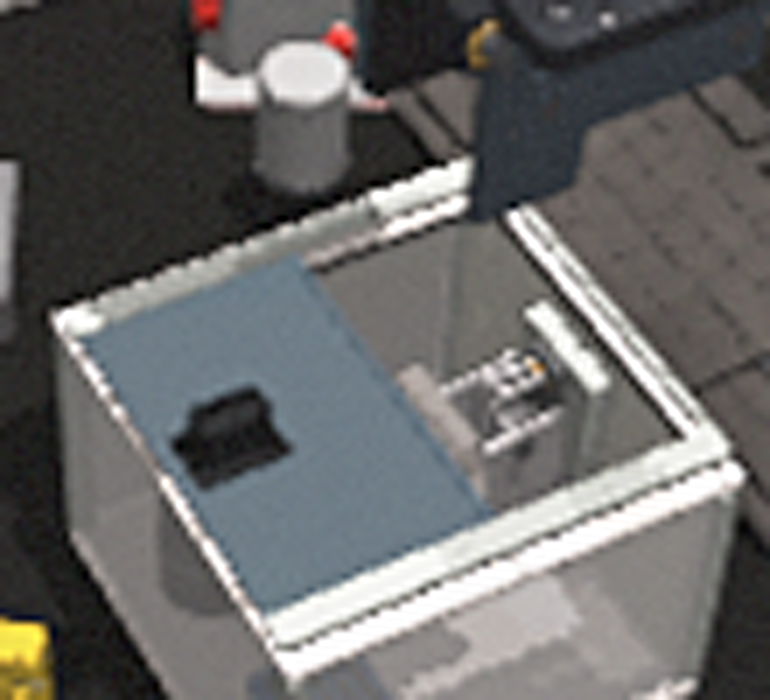

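```bash
python3 - <<'E'
from h import *
crop("pics/w16.png",215,160,290,245,8.5,"pics/w16c.png")
E
```

```text
(no output)
```

View pics/w16c.png

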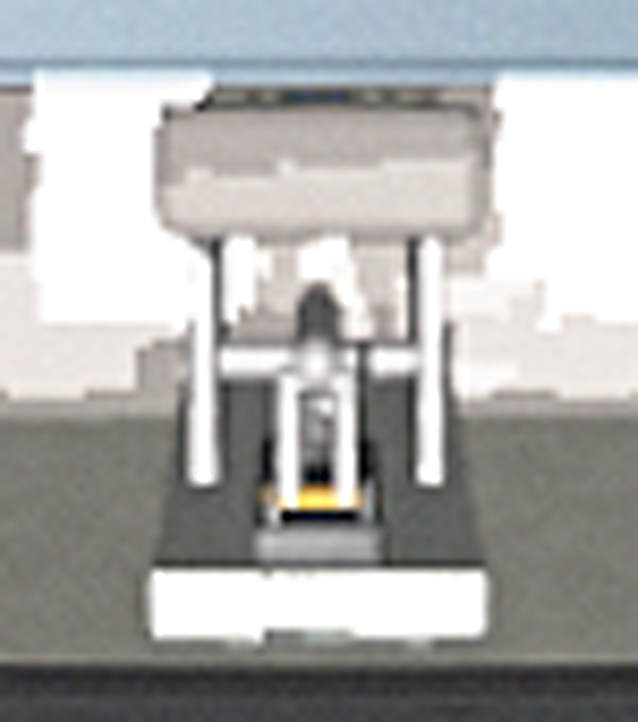

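The logger hangs with the gate wires lying shut over the pin. To close the hatch, I'll shut the fingers, go to the front of the hatch grip and push it along +x.

```bash
python3 -m jog '[[[-3,-0.26,0],0,30],[[-4,-0.35,0],0,0],[[-4.35,-0.37,0],0,0],[[0,0,-2],0,0],[[0,0,-2],0,0]]' 20;  python3 -m jog '[[[0,0,-1.5],0,0],[[0,0,0],0,0],[[0,0,0],0,0]]'; python3 look.py w17
```

```text
t: 24.75
ee_pos: [466.8, 98.5, 189.3]
orientation: [-2.123, -2.315, 0.001]
force: [0.9, -0.5, -0.2]
opening: 7.8
t: 25.12
ee_pos: [468.4, 98.7, 175.7]
orientation: [2.124, 2.315, 0.001]
force: [0.7, 0.9, 0.8]
opening: 0.5
t 25.175 ee [468.48  98.77 175.91] jaw 94.93 zax [ 1.e-03  3.e-04 -1.e+00] F [ 0.52  0.99 -0.57] open 0.41
```

View pics/w17_b.png

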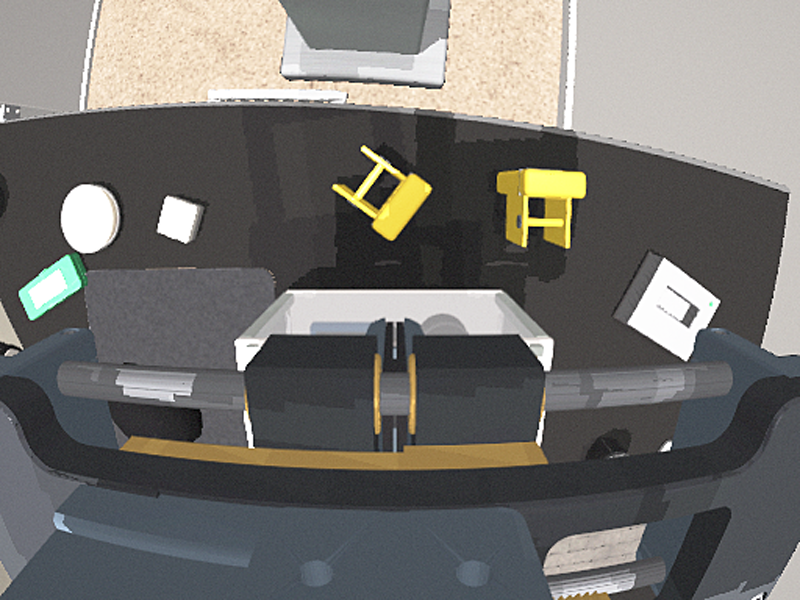

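```bash
python3 -m jog '[[[0,0,-2],0,0],[[0,0,-1],0,0],[[0,0,-0.7],0,0],[[0,0,0],0,0],[[0,0,0],0,0]]'; python3 -m jog '[[[0.5,0.04,0],0,0],[[0.5,0.04,0],0,0],[[0,0,0],0,0]]';  python3 look.py s18 scene; python3 look.py d18 side; python3 - <<'E'
from h import *
crop("pics/s18.png",220,130,330,230,7,"pics/s18c.png")
E
```

```text
t: 25.8
ee_pos: [468.3, 98.7, 138.8]
orientation: [2.123, 2.315, 0.001]
force: [-0.3, 1.2, 0.2]
opening: 0.7
t: 26.18
ee_pos: [478.6, 99.5, 138.5]
orientation: [2.123, 2.315, 0.001]
force: [-0.7, -0.6, -0.4]
opening: 0.6
t 26.225 ee [478.4   99.5  138.45] jaw 94.94 zax [ 6.e-04  1.e-04 -1.e+00] F [-0.52 -0.42 -0.13] open 0.34
t 26.275 ee [478.23  99.49 138.41] jaw 94.94 zax [ 5.e-04  1.e-04 -1.e+00] F [ 0.38 -0.23 -0.37] open 0.62
```

View pics/s18c.png

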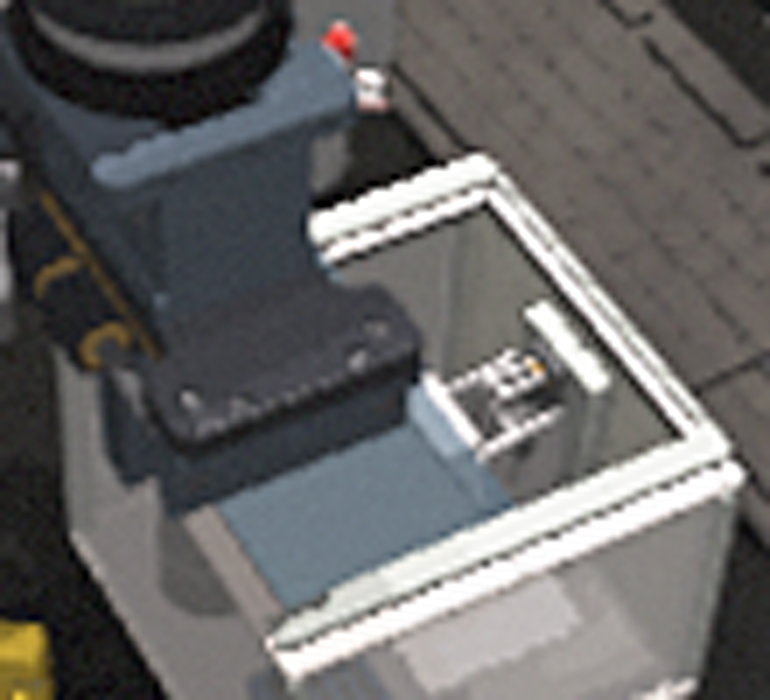

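```bash
python3 -m jog '[[[1,0.09,0],0,0],[[1,0.09,0],0,0],[[1,0.09,0],0,0],[[1,0.09,0],0,0],[[1,0.09,0],0,0]]'; python3 -m jog '[[[0.6,0.05,0],0,0],[[0.6,0.05,0],0,0],[[0,0,0],0,0]]'; python3 look.py s19 scene; python3 look.py d19 side; python3 - <<'E'
from h import *
crop("pics/s19.png",220,130,330,230,7,"pics/s19c.png")
crop("pics/d19.png",210,150,320,250,7,"pics/d19c.png")
E
```

```text
t: 26.9
ee_pos: [528.6, 103.9, 138.3]
orientation: [-2.124, -2.315, 0.0]
force: [-1.8, -2.0, 0.6]
opening: 0.3
t: 27.28
ee_pos: [540.7, 105.2, 138.5]
orientation: [2.124, 2.315, 0.002]
force: [-0.3, 0.3, 0.7]
opening: 0.6
t 27.325 ee [540.47 105.23 138.55] jaw 94.93 zax [ 1.2e-03  7.0e-04 -1.0e+00] F [-0.66  0.1   0.49] open 0.36
t 27.375 ee [540.26 105.2  138.58] jaw 94.94 zax [ 1.e-03  6.e-04 -1.e+00] F [-0.98  0.23 -0.24] open 0.48
```

View pics/s19c.png

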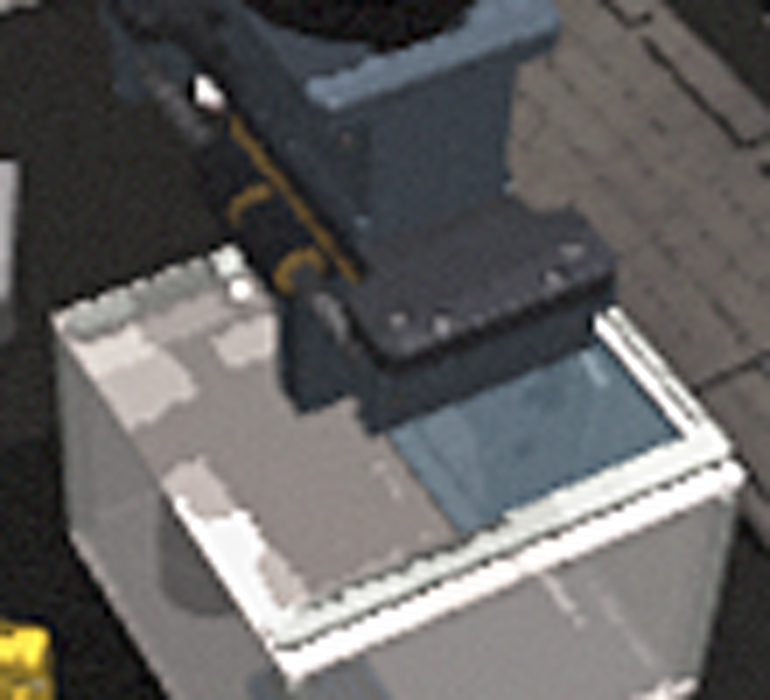

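View pics/d19c.png

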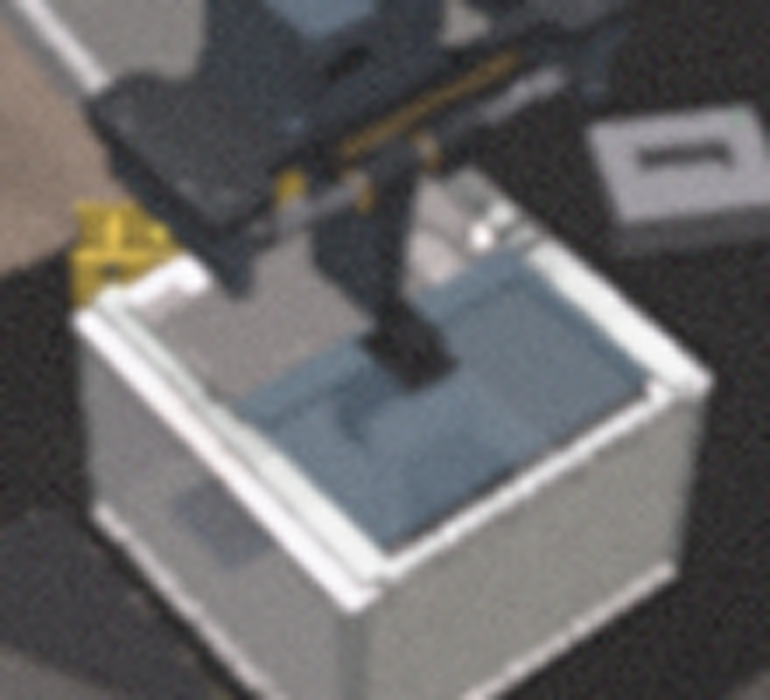

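```bash
python3 -m jog '[[[0.3,0.03,0],0,0],[[0.3,0.03,0],0,0],[[0,0,0],0,0]]'; python3 -m jog '[[[0.2,0.02,0],0,0],[[0,0,0],0,0]]'
```

```text
t: 27.75
ee_pos: [546.3, 105.7, 138.5]
orientation: [2.123, 2.315, 0.001]
force: [0.6, -0.7, -0.0]
opening: 0.5
t: 28.0
ee_pos: [548.1, 105.8, 138.4]
orientation: [2.124, 2.315, 0.0]
force: [-0.5, 0.3, -0.8]
opening: 0.4
```

```bash
python3 -m jog '[[[0.2,0.02,0],0,0],[[0,0,0],0,0]]'; python3 -m jog '[[[0.15,0.01,0],0,0],[[0,0,0],0,0]]'
```

```text
t: 28.25
ee_pos: [548.9, 105.9, 138.4]
orientation: [-2.123, -2.314, 0.003]
force: [-3.7, -0.6, 3.0]
opening: 0.4
t: 28.5
ee_pos: [549.0, 105.9, 138.3]
orientation: [-2.121, -2.312, 0.006]
force: [-6.4, -0.8, 5.6]
opening: 0.0
```

The push met the end stop at TCP x ≈ 549 mm with −6 N. I'll back off and verify.

```bash
python3 -m jog '[[[-0.4,-0.03,0],0,0],[[-1.5,-0.13,0],0,0],[[0,0,2],0,0],[[0,0,4],0,0],[[0,0,5],0,0]]'; python3 -m jog '[[[-5,0,3],0,0],[[-6,0,0],0,0],[[-5,0,0],0,0],[[0,0,0],0,0]]'; python3 look.py w20; python3 look.py s20 scene; python3 look.py d20 side; python3 - <<'E'
from h import *
crop("pics/s20.png",220,130,330,230,7,"pics/s20c.png")
crop("pics/d20.png",210,150,320,250,7,"pics/d20c.png")
E
```

```text
t: 29.12
ee_pos: [531.4, 104.3, 248.7]
orientation: [-2.123, -2.314, 0.002]
force: [1.0, -0.2, 0.0]
opening: 0.4
t: 29.62
ee_pos: [369.2, 104.1, 278.8]
orientation: [2.122, 2.316, 0.002]
force: [0.3, 0.2, -0.5]
opening: 0.7
t 29.675 ee [371.47 104.42 278.93] jaw 94.98 zax [ 2.9e-03  7.0e-04 -1.0e+00] F [-0.2 -0.1  0.6] open 0.39
t 29.725 ee [372.64 104.51 278.83] jaw 94.96 zax [ 2.7e-03  5.0e-04 -1.0e+00] F [-0.39 -0.24 -0.24] open 0.41
t 29.775 ee [373.24 104.56 278.67] jaw 94.94 zax [ 1.9e-03  4.0e-04 -1.0e+00] F [ 0.46  0.18 -0.75] open 0.53
```

View pics/s20c.png

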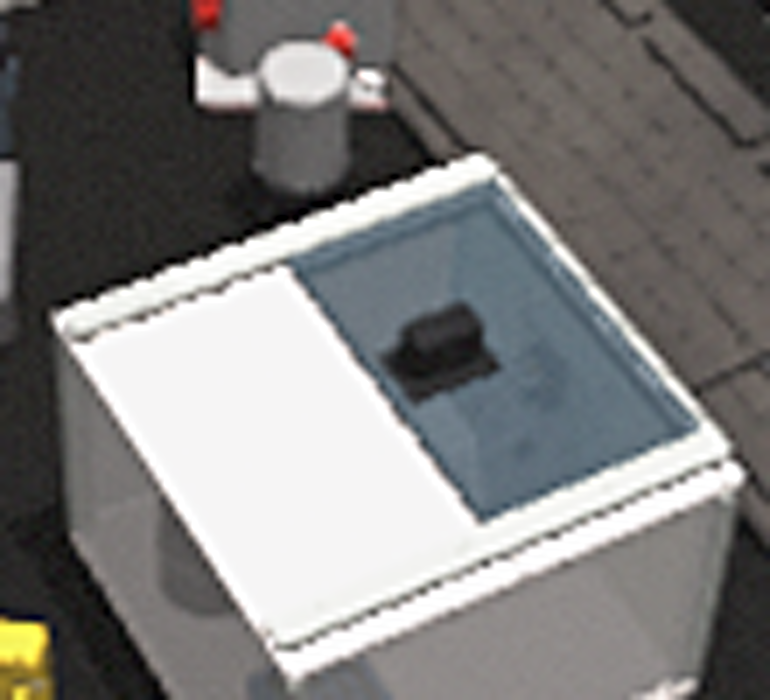

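View pics/d20c.png

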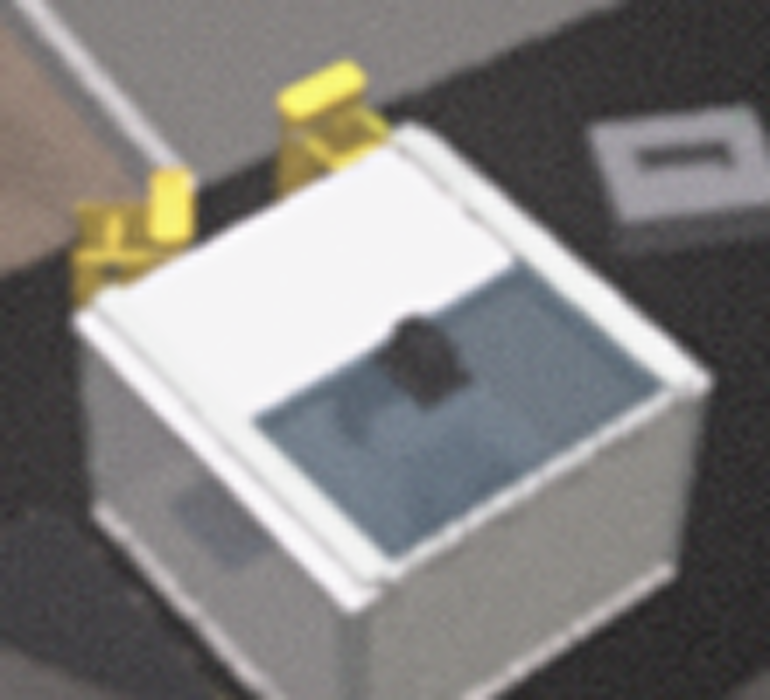

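View pics/w20_b.png

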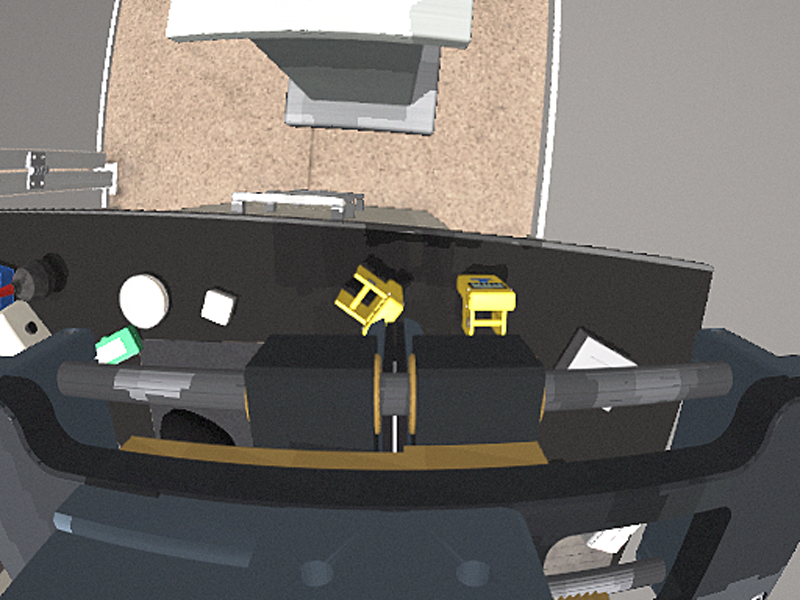

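View pics/s20.png

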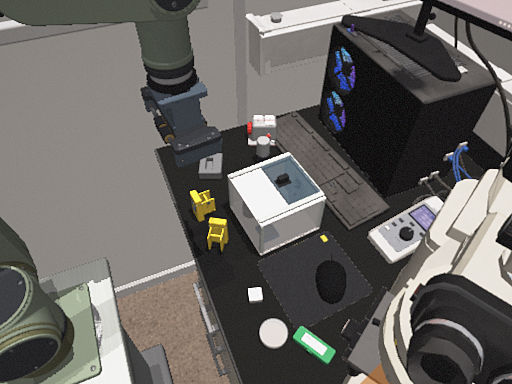

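```bash
python3 -m jog '[[[5.5,0.3,0],0,0],[[5.5,0.3,0],0,0],[[5.5,0.3,0],0,0],[[5,0.3,0],0,0],[[3.5,0.2,0],0,0]]'; python3 -m jog '[[[0,0,0],0,0],[[0,0,0],0,0],[[0,0,0],0,0]]'; python3 look.py w21; python3 - <<'E'
from h import *
import pickle
crop("pics/w21.png",160,38,335,215,4.2,"pics/w21c.png")
E
```

```text
t: 30.4
ee_pos: [625.9, 118.2, 276.4]
orientation: [-2.124, -2.314, 0.001]
force: [0.1, -0.2, 0.4]
opening: 0.2
t: 30.78
ee_pos: [621.9, 118.4, 278.6]
orientation: [-2.124, -2.315, -0.0]
force: [-0.5, 1.2, 0.4]
opening: 0.3
t 30.825 ee [621.82 118.41 278.85] jaw 94.95 zax [ 4.e-04  1.e-04 -1.e+00] F [-0.17 -0.42  0.17] open 0.36
```

View pics/w21c.png

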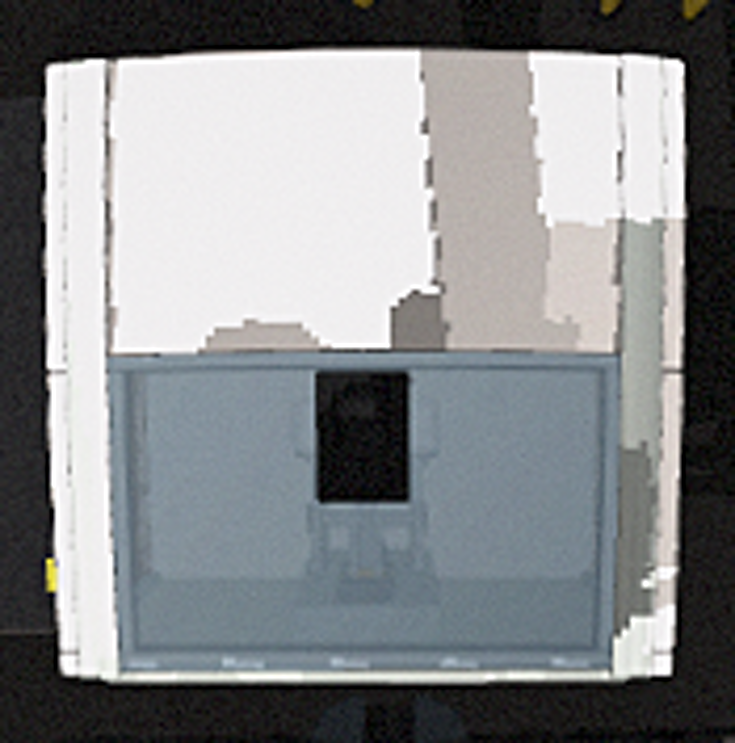

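The hatch covers the opening with an even overlap at the front (row 355) and the back (row 665), and the logger can be seen hanging behind it. Handing in.

```bash
python3 -c "
from station import manip
print(manip.sign_off())"
```

```text
the job is handed in; nothing more can be done
None
```

I hung the logger on the hook inside the dry cabinet, shut the hatch and handed the job in at about 31 s of the 58 s allowed. No verdict was reported.

- **Hatch in the way:** the fingers would have landed on the hatch's edge by about 4 mm. Before lowering the logger, I pushed the hatch about 7 mm further open, using the logger's front face against the hatch grip at about 1–2 N.
- **Hanging:** the pin met the gate about 108 mm above the desk and slipped past it about 92 mm up. It bottomed at about 88.5 mm, where I pressed with a net 5 N or so. The highest upward force I read, less the logger's own weight, was about 5 N, well under the 14 N limit. I read the force only at the end of each move, so a brief higher peak would not show.
- **After letting go:** the wrist camera showed the pin in the hook, the gate wires lying shut above it, and the logger close to upright.
- **Hatch:** I pushed it along +x until it hit its end stop, at about −6 N. The last wrist picture shows it covering the whole opening, with the logger still hanging behind it.
- **Things standing around:** they look unmoved in the last scene picture; I judged this by eye and did not measure their positions.
- **Disagreeing check:** my first measurement of how the logger sat in the hand was about 2 mm off, because I used a robot pose read after the picture was taken. Later pictures agreed to about 0.5 mm along x.

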